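# Draw a tool tray out from under the riser with a pull hook

## Robot

A 7-joint arm with a two-finger parallel gripper is mounted at the origin on a cart in front of the work surface, level with it; the furniture and walls round the work are solid. World frame = base frame: x ahead of the robot, y to its left, z up, the work surface at z = 0. Lengths are in m, angles in rad, forces in N, time in s.
With the tool pointing down it reaches from about 0.425 to 0.875 m from the base axis. Payload 4.7 kg.
Tool frame: the origin (TCP) lies on the centre line of the jaws, within the pads' length; the fingertips stand 8 mm ahead of it and the grasp point (between the pads) lies 11 mm behind it; z points along the fingers, y is the direction in which the jaws open and shut (so a half turn about z gives the same grasp; the last joint's range is limited). The gripper opens to 87 mm and grips with 3 to 60 N. Pads are 19 mm wide; open, the fingers measure 117 mm over their backs; the gripper's body (75 mm by 190 mm) begins 51 mm behind the grasp point.
Start: joints at [1.165, 0.321, -0.07, 1.45, 0.023, 1.371, -0.057], TCP at [0.265, -0.594, 0.231] pointing down, gripper open.
Joint ranges: [-2.86, 2.86], [-0.3, 2.09], [-1.38, 1.24], [0.06, 2.45], [-1.56, 4.7], [0.09, 2.05], [-2.69, 2.69]. Speed limits (rad/s): [2.57, 2.57, 3.14, 3.14, 3.14, 3.14, 3.14].

## Interface

Orientations are given as a rotation vector (axis times angle).
In Python, from bench import ctrl, cams, workorder gives the robot as it stands. The module is installed in compiled form; this text tells all that it offers.
- The arm moves only by the tool carry_out, never from a script. Its argument "rows" is a list of rows, each an object with "offset": the shift along the tool's x, y, z in m, a list of three; "rot": the turn, a rotation vector about the tool's x, y, z in degrees, a list of three; "gripper": the opening, from 0 (shut) to 1 (fully open). In form: [{"offset": [dx, dy, dz], "rot": [rx, ry, rz], "gripper": gripper}, ...]. A call has 1 to 10 rows; each row shifts and turns the commanded pose from where the row before left it, along the tool's axes as they then stand; what a row does not reach is not made up. A row lasts 1/8 s, in which the tool goes at most 62.5 mm and 10.7 degrees, less where a joint would pass 70% of its speed; a pose out of reach is approached as far as the arm can. A call is refused whole if a number of a shift passes 0.0625 or a number of a turn 10.7, either way. A call with a gripper value outside its range is refused whole. The fingers move at their own pace and stop on an object; "grip_force" is the grip in N (left out, the last holds). Time passes only in rows, so rows that do not move let the fingers close. It gives the time, the measured TCP pose, the force and the opening at its end, in the units of the state.
- ctrl.get_state(): the state, without advancing time (a new reading comes with each control period).
- cams.get_image(name): name is "scene" or "top"; returns a dict with "img" (384x512x3 uint8, red, green, blue), "vfov" (degrees; the focal length in pixels is half the picture's height over the tangent of half this angle, whatever the lens; pixels are square), "cx", "cy" (the principal point, pixels), "R" (3x3) and "t" (3): a world point X has camera coordinates R X + t. Camera axes: x right, y down, z forward; pixel columns grow to the right and rows downward; lengths in m; the calibration is good to about 2 mm. A picture is of the moment at which its call begins. There is no depth.
- workorder.close_job(): hands the job in, once; it reports no verdict.
The state is a dict: "time": time; "joint_positions": joint angles; "qd": joint speeds; "joint_torque": joint torques, N m; "position": TCP position; "tool_rot": TCP orientation; "ft_force": force on the tool from outside, world axes, zero at the start; "torque": the same for the moment, N m; "grip_width": opening from 0.0 (shut) to 1.0 (fully open).
Only numpy, scipy, OpenCV 4.12 (cv2) and the standard library are available. Lean on these libraries where they do the work, as an engineer would, in place of code of your own. Each camera call takes 0.05 s, during which the arm holds its last target.

## Task

The black tool tray has been pushed too far back under the plywood riser. Take the orange-handled pull hook off its slanting rest, reach in under the riser, drop its claw behind the tray's front wall and drag the tray forward along the worktop until its front wall stands about three centimetres out in front of the riser, still roughly square to it, then put the hook back on its rest. Move the tray with the hook only, keep its contents in it, and leave the jar and the tape measure on the riser where they are.

Things in the scene. Friction and masses are not known exactly. Their poses are not given: they have to be found in the camera images.
- hook_grip (a point): Centre of the pull hook's orange handle, where to grip: bar from 55 mm behind to 60 mm ahead of here, 18 wide, 22 high; hook 0.15 kg. x runs to the claw, y across (grip across y), z out of its back. An 8 mm rod goes on along x to the claw: a plate 36 wide, 6 thick (150 to 156 mm ahead), reaching 30 mm below the rod's axis.
- hook_claw (a point): Middle of the lower edge of the hook's claw, on its face towards the handle (150 mm ahead of hook_grip, 30 mm below it in the hook's frame). Same axes as hook_grip. This face pulls the tray's wall.
- rest: Fixed rest, two notched steel uprights on a wooden foot. Origin on the worktop under hook_grip's seat; x level towards the claw. The hook lies in it slanting 32 deg (0.56 rad), claw down to +x. Flared notches, open upward, 4 mm play each side: under the handle's rear (40-53 mm behind hook_grip) and the rod (60-73 ahead; the handle's front end leans on it). Hook goes straight up out, down in.
- rest_seat (a point): Where hook_grip lies when the hook is in its rest: 135 mm above the worktop, over the rest's origin. Axes as the rest.
- rest_claw (a point): Where hook_claw lies when the hook is in its rest. Axes as the rest.
- riser_edge (a point): Middle of the lower front edge of the riser's top, 104 mm above the worktop. Riser: fixed plywood shelf 334 mm wide, 215 mm deep, slatted top 15 mm thick (seven slats front to back, gaps 23 mm) on two side panels 12 mm thick and a back, open to the front. x points horizontally into the riser (from the front edge to its back), y to its left, z up.
- tray_lip (a point): Middle of the top of the tray's front wall (3 mm thick, 42 mm high). Black open tray 130 deep (x) x 270 wide (y) x 44 mm, 0.26 to 0.48 kg, slides on the worktop. x points from this wall into the tray, y left. A partition runs front to back 30 mm left (+y) of here; from 25 mm left to 35 mm right of here the tray is empty for 30 mm behind the wall.
- tray: The same tray; origin at the centre of its underside. Axes as tray_lip.
- tape_roll: Roll of masking tape, 72 mm across, 24 mm high, lying in the right part of the tray; origin at the centre of its underside.
- nut: Steel hex nut 22 mm across, 9 mm high, lying in the left part of the tray; origin at the centre of its underside.
- jar_mid (a point): Centre of a glass jar, 56 mm across and 90 mm high, standing on the left of the riser's top.
- tape_measure_mid (a point): Centre of a yellow tape measure 43 x 79 x 66 mm standing on the right of the riser's top.
Not all that is in view belongs to the job. There is more than one size of the part that bears hook_grip; the job needs the largest.

How it is judged:
By the outcome, as a careful person would: the job done as asked, in the order asked, and still so for the second after the job is handed in, with the robot touching nothing.
It also fails if it takes over 59 s, if anything falls off the work surface, if the arm or the gripper's body presses on something with over 40 N, if the wrist force passes 120 N, or if a joint passes its speed limit or range.

## Working session

There is one attempt and no reset: what is moved stays moved. The work goes in short steps, Python scripts to look and compute and a tool call to move; the robot and the scene stay as the last step left them, time stands still between calls to the robot, and variables do not carry over. Pictures are saved under pics/ and viewed, and the job is handed in when it is done.

Besides the shell and the picture viewer there is one more tool, called as a command line: name --argument value ..., lists and objects as JSON in quotes. carry_out: Moves the arm, as the interface text tells. Its arguments: {"type":"object","properties":{"rows":{"type":"array"},"grip_force":{"type":"number"}},"required":["rows"]}

```bash
mkdir -p pics
cat > h.py <<'E'
import numpy as np, cv2
from bench import ctrl, cams, workorder
def shot(n,f):
    d=cams.get_image(n); cv2.imwrite('pics/'+f,d['img'][:,:,::-1]); np.save('/tmp/%s.npy'%n,d,allow_pickle=True); return d
def load(n): return np.load('/tmp/%s.npy'%n,allow_pickle=True).item()
def ray(d,u,v):
    f=d['img'].shape[0]/2/np.tan(np.radians(d['vfov']/2))
    r=np.array([(u-d['cx'])/f,(v-d['cy'])/f,1.]); R=np.array(d['R']);t=np.array(d['t'])
    w=R.T@r; return -R.T@t, w/np.linalg.norm(w)
def onz(d,u,v,z):
    o,w=ray(d,u,v); return o+w*(z-o[2])/w[2]
def tri(d1,p1,d2,p2):
    o1,w1=ray(d1,*p1);o2,w2=ray(d2,*p2)
    s=np.linalg.lstsq(np.c_[w1,-w2],o2-o1,rcond=None)[0]
    a=o1+s[0]*w1;b=o2+s[1]*w2
    return (a+b)/2,np.linalg.norm(a-b)
def proj(d,X):
    f=d['img'].shape[0]/2/np.tan(np.radians(d['vfov']/2))
    c=np.array(d['R'])@np.array(X)+np.array(d['t']); return np.array([d['cx']+f*c[0]/c[2],d['cy']+f*c[1]/c[2]])
E
python3 - <<'E'
from h import *
for n in('scene','top'):
    d=shot(n,n+'0.png'); print(n,d['vfov'],d['cx'],d['cy'],ray(d,d['cx'],d['cy']))
print(ctrl.get_state())
E
```

```text
scene 45.34529409954475 257.6118559812162 190.70394792988557 (array([-0.14806454,  0.57482652,  0.82512617]), array([ 0.652892  , -0.37967719, -0.65542144]))
top 51.38244851411221 256.59781931264075 187.73394446769842 (array([0.388001  , 0.17293531, 1.19032252]), array([ 0.17692978,  0.01869638, -0.98404588]))
{'time': 0.1, 'joint_positions': array([ 1.16509805,  0.3217487 , -0.07008329,  1.45156807,  0.02261295,
        1.37082038, -0.05692518]), 'qd': array([-7.76681564e-04, -1.98060830e-03, -1.35863868e-03, -3.46612621e-03,
       -7.31389106e-05, -4.28941570e-04, -4.45740440e-04]), 'joint_torque': array([-2.68201338e-04, -4.92573810e+01, -4.05848930e-01, -3.13400745e+01,
       -6.41381764e-02,  3.94883752e-02,  5.73390457e-05]), 'position': array([ 0.2646729 , -0.5931297 ,  0.22956343]), 'tool_rot': array([-3.07098319e+00, -6.54239857e-01,  7.40425868e-04]), 'ft_force': array([1.04100189, 0.23536611, 0.03582526]), 'torque': array([-0.06944902,  0.00034915, -0.00977089]), 'grip_width': 1.0009776558047148}
```

View pics/scene0.png

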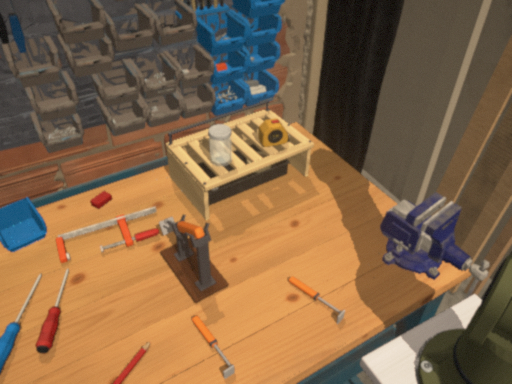

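View pics/top0.png

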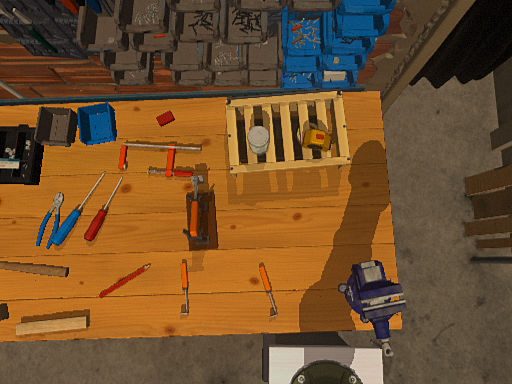

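Run:
```python
from h import *
s=load('scene')['img'][:,:,::-1];t=load('top')['img'][:,:,::-1]
a=cv2.resize(s[200:310,130:250],None,fx=5,fy=5,interpolation=cv2.INTER_CUBIC)
b=cv2.resize(t[80:190,215:365],None,fx=5,fy=5,interpolation=cv2.INTER_CUBIC)
c=cv2.resize(t[160:330,160:300],None,fx=3.5,fy=3.5,interpolation=cv2.INTER_CUBIC)
e=cv2.resize(s[100:220,155:325],None,fx=4.5,fy=4.5,interpolation=cv2.INTER_CUBIC)
for n,i in zip('abce',(a,b,c,e)): cv2.imwrite(f'pics/c_{n}.png',i)
```

```text
(no output)
```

View pics/c_a.png

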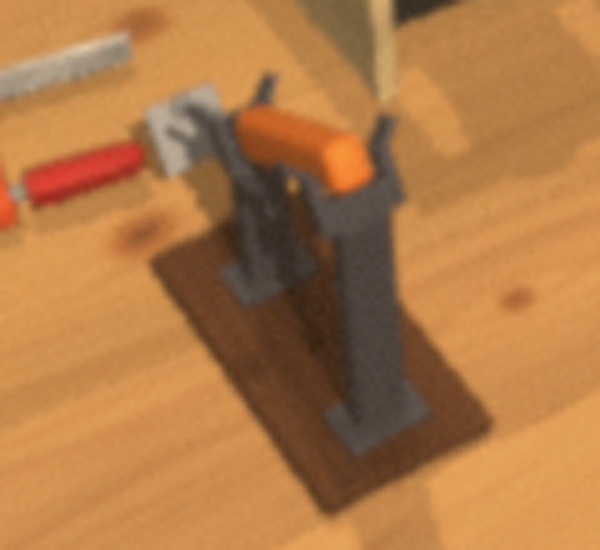

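View pics/c_b.png

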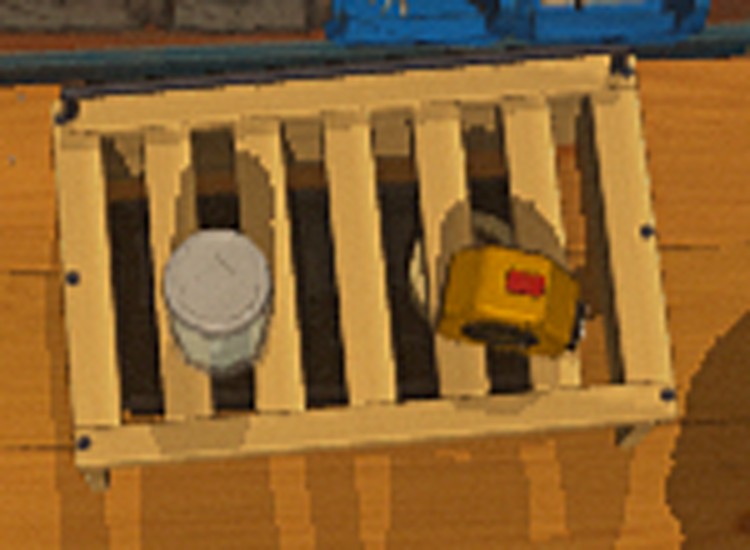

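View pics/c_c.png

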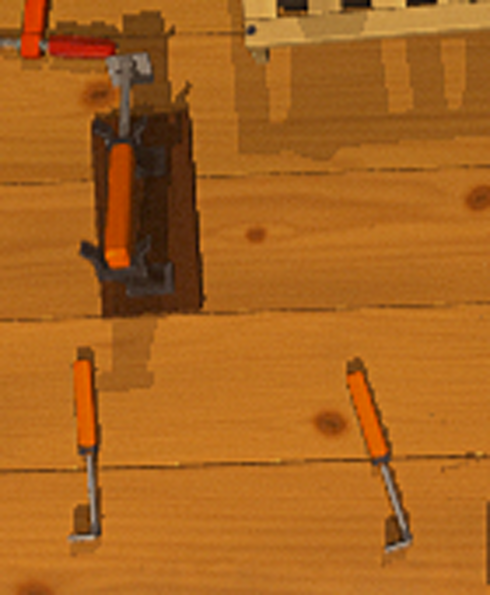

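View pics/c_e.png

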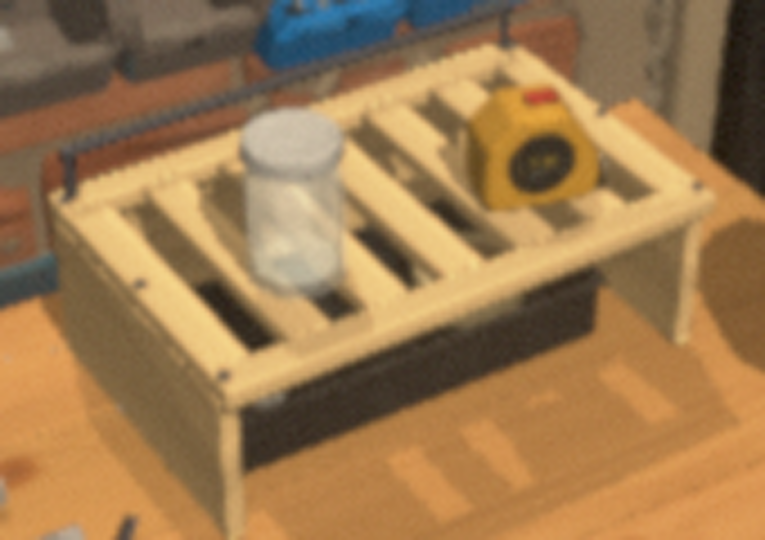

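```bash
cat >> h.py <<'E'
def crop(d,x0,y0,x1,y1,s,f,step=10,pts=()):
    im=cv2.resize(d['img'][y0:y1,x0:x1,::-1],None,fx=s,fy=s,interpolation=cv2.INTER_CUBIC)
    for x in range((x0//step+1)*step,x1,step):
        cv2.line(im,(int((x-x0+.5)*s),0),(int((x-x0+.5)*s),6),(255,255,255),1); cv2.putText(im,str(x),(int((x-x0+.5)*s)-10,16),0,.35,(255,255,255),1)
    for y in range((y0//step+1)*step,y1,step):
        cv2.line(im,(0,int((y-y0+.5)*s)),(6,int((y-y0+.5)*s)),(255,255,255),1); cv2.putText(im,str(y),(8,int((y-y0+.5)*s)+4),0,.35,(255,255,255),1)
    for p in pts: cv2.drawMarker(im,(int((p[0]-x0+.5)*s),int((p[1]-y0+.5)*s)),(255,0,255),cv2.MARKER_CROSS,10,1)
    cv2.imwrite('pics/'+f,im)
E
python3 - <<'E'
from h import *
s=load('scene');t=load('top')
crop(s,155,205,235,300,6,'d_a.png')
crop(t,180,165,225,255,6.5,'d_b.png')
crop(s,160,120,320,220,5,'d_c.png')
crop(t,220,85,360,180,5.5,'d_d.png')
for n,d in(('s',s),('t',t)):
    h=cv2.cvtColor(d['img'],cv2.COLOR_RGB2HSV)
    m=cv2.inRange(h,(5,190,150),(14,255,255))
    k,l,st,c=cv2.connectedComponentsWithStats(m)
    for i in range(1,k):
        if st[i,4]>40:
            r=cv2.minAreaRect(np.argwhere(l==i)[:,::-1].astype(np.float32)); print(n,st[i],c[i].round(1),r)
E
```

```text
s [118 219  15  27 189] [125.1 231.9] ((125.47724151611328, 232.12774658203125), (27.27814292907715, 7.475902080535889), 69.14553833007812)
s [178 222  26  16 188] [192.2 228.8] ((191.46153259277344, 227.8076934814453), (27.180307388305664, 10.26195240020752), 33.690067291259766)
s [ 56 238  11  25 167] [ 61.  249.6] ((61.34615707397461, 249.73077392578125), (24.71063232421875, 7.452413558959961), 78.69007110595703)
s [289 277  27  21 181] [301.9 286.6] ((301.6922912597656, 286.4615173339844), (29.399110794067383, 6.101701736450195), 33.6900634765625)
s [192 316  22  27 213] [202.4 328.6] ((202.26011657714844, 328.3092346191406), (29.191862106323242, 7.365166187286377), 53.74616622924805)
t [118 145   8  25 117] [121.6 156.8] ((121.61487579345703, 156.93919372558594), (4.938814640045166, 24.330163955688477), 8.972625732421875)
t [166 148   8  29 144] [169.3 161.8] ((169.4180450439453, 161.9016571044922), (5.341609001159668, 28.337688446044922), 5.19442892074585)
t [182 183  12   9  45] [187.8 186.9] ((187.5, 187.0), (8.0, 11.0), 90.0)
t [190 201   7  36 195] [193.3 218.7] ((193.0, 218.5), (35.0, 6.0), 90.0)
t [181 263   6  25 121] [183.5 274.7] ((183.45880126953125, 274.9647216796875), (24.236095428466797, 4.908576011657715), 85.60128784179688)
t [259 266  12  25 122] [264.3 278. ] ((264.2846984863281, 277.91107177734375), (24.69717025756836, 4.891709804534912), 72.6459732055664)
t [248 276  12  10  46] [253.5 280.2] ((254.0, 280.0), (11.31371021270752, 8.485282897949219), 45.0)
t [161 323  17  14  97] [169.6 329.5] ((170.75001525878906, 330.25), (14.142135620117188, 13.435029029846191), 45.0)
t [ 21 335  24   6  63] [ 33.3 337.8] ((32.5, 337.5), (5.0, 23.0), 90.0)
```

View pics/d_a.png

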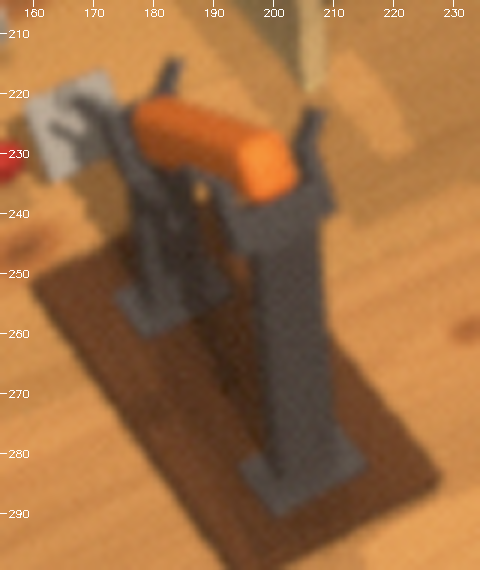

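View pics/d_b.png

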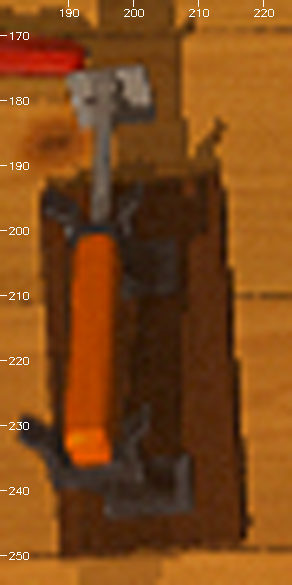

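View pics/d_c.png

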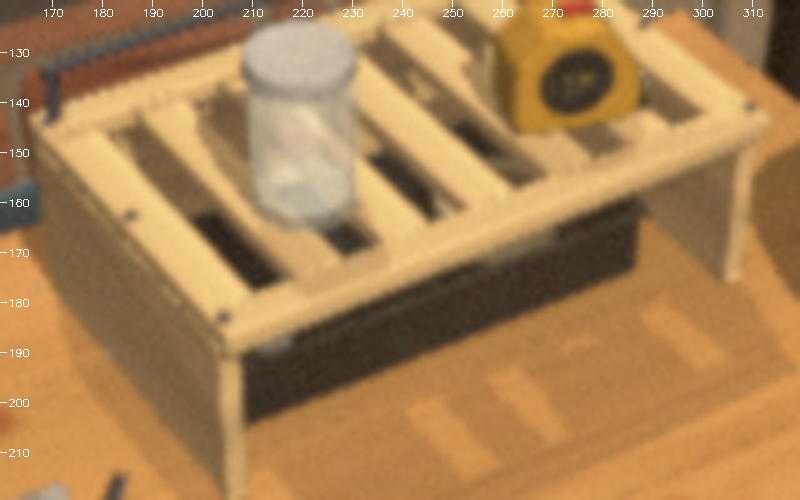

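View pics/d_d.png

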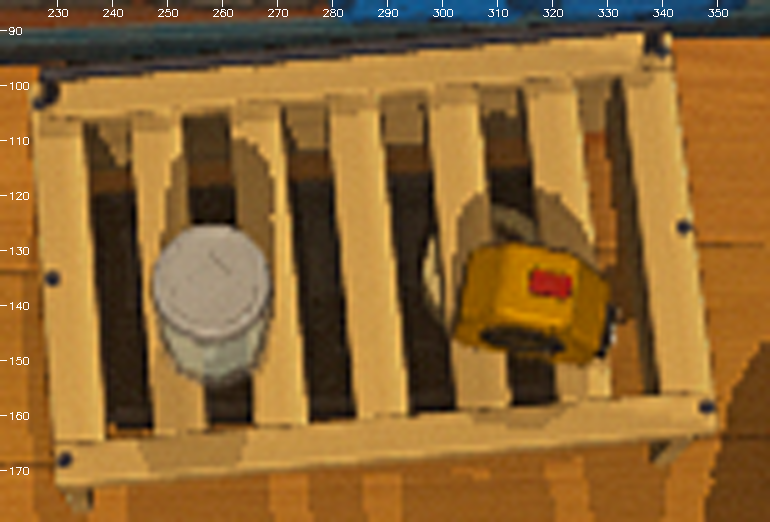

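Run:
```python
from h import *
s=load('scene');t=load('top')
for n,a,b in [('rear top edge',(198,228.3),(193.7,231.3)),('front top edge',(179.8,221.5),(194.9,200.8)),
 ('rear R corner',(201.5,226.7),(197,231.3)),('rear L corner',(194.2,230),(190.3,231.4)),
 ('riserFL top',(204,186.5),(230,172.5)),('riserFR top',(313,143),(350,162.5)),('screwFL',(203.8,182.8),(231,168)),('screwFR',(309.5,140.5),(348.3,158.3)),
 ('screwML',(185.2,162.7),(228.8,135)),('footBR',(228,284),(217,248)),('footFR',None,(212.5,192)),('footFL',(160,252),(186,194)),
 ('jar lid',(227.5,132),(255.5,135))]:
    if a: print(n,*[x for x in (tri(s,a,t,b)[0].round(4),tri(s,a,t,b)[1].round(4))])
    print('   top z0',onz(t,*b,0).round(3))
```

```text
rear top edge [0.4585 0.3538 0.1709] 0.0042
   top z0 [0.469 0.382 0.   ]
front top edge [0.5447 0.3627 0.1184] 0.004
   top z0 [0.561 0.382 0.   ]
rear R corner [0.4588 0.3456 0.1712] 0.005
   top z0 [0.469 0.372 0.   ]
rear L corner [0.4581 0.3623 0.1707] 0.0038
   top z0 [0.469 0.392 0.   ]
riserFL top [0.6238 0.269  0.121 ] 0.0055
   top z0 [0.649 0.277 0.   ]
riserFR top [ 0.6535 -0.0609  0.1199] 0.0042
   top z0 [ 0.682 -0.089  0.   ]
screwFL [0.6356 0.2654 0.1225] 0.0032
   top z0 [0.663 0.274 0.   ]
screwFR [ 0.6644 -0.0563  0.1228] 0.0035
   top z0 [ 0.695 -0.084  0.   ]
screwML [0.7304 0.2736 0.1209] 0.0033
   top z0 [0.768 0.283 0.   ]
footBR [0.4209 0.3111 0.0107] 0.003
   top z0 [0.42  0.311 0.   ]
   top z0 [0.588 0.329 0.   ]
footFL [0.5809 0.409  0.0084] 0.0026
   top z0 [0.582 0.409 0.   ]
jar lid [0.6943 0.1858 0.21  ] 0.0234
   top z0 [0.768 0.2   0.   ]
```

Run:
```python
from h import *
s=load('scene');t=load('top')
# tray bottom front edge: per column darkest->bright transition in V
g=cv2.cvtColor(s['img'],cv2.COLOR_RGB2HSV)[:,:,2].astype(float)
P=[]
for u in range(212,284,3):
    col=g[:,u]; base=204-(u-208.5)*31/77.5
    v0=int(base)-8
    seg=np.diff(col[v0:v0+16]); k=seg.argmax()
    w=seg[max(k-2,0):k+3].clip(0); vs=v0+max(k-2,0)+np.arange(len(w))+.5
    P.append((u,(w*vs).sum()/w.sum()))
P=np.array(P); q=np.array([onz(s,u,v,0) for u,v in P])
c=np.polyfit(q[:,1],q[:,0],1); r=q[:,0]-np.polyval(c,q[:,1]); ok=abs(r)<.004; c=np.polyfit(q[ok,1],q[ok,0],1)
print(c,np.degrees(np.arctan(c[0])),ok.sum(),len(ok)); print(r.round(4))
print('right end',onz(s,286.3,172.5,0),onz(s,286.3,160.5,.042),onz(s,285.5,160,.042))
print('left visible',onz(s,209,204,0))
for z,a,b in((.1735,(198,228.3),(193.7,231.3)),(.1125,(179.8,221.5),(194.9,200.8))):
    print(onz(s,*a,z),onz(t,*b,z))
# riser lower front edge at z .104 in scene : top edge at .119
for (a,b) in (((204,186.5),(230,172.5)),((313,143),(350,162.5))): print(onz(s,*a,.119),onz(t,*b,.119))
for p in((186,194),(212.5,192),(217,248),(188.5,250)): print('foot',onz(t,*p,.01))
for p in((160,252),(228,284)): print('foot s',onz(s,*p,.01))
crop(t,280,90,350,170,9,'e1.png')
crop(s,255,140,320,185,11,'e2.png')
crop(s,200,175,260,215,12,'e3.png')
```

```text
[-0.06355293  0.69944963] -3.636424028698451 24 24
[ 0.0006 -0.0003  0.0001  0.     -0.0003  0.     -0.0003 -0.0004 -0.
  0.0001 -0.0002  0.0007  0.0001 -0.0002  0.0002 -0.0001  0.0001  0.0004
 -0.0005  0.0005 -0.0006 -0.0003  0.0002  0.0001]
right end [ 0.70488197 -0.01504582  0.        ] [ 0.70744844 -0.01366862  0.042     ] [ 0.7104839  -0.01290033  0.042     ]
left visible [0.68734276 0.23654545 0.        ]
[0.4575142  0.35628783 0.1735    ] [0.45727078 0.35147621 0.1735    ]
[0.55195289 0.36247018 0.1125    ] [0.54457884 0.36192361 0.1125    ]
[0.62790475 0.27023847 0.119     ] [0.62279988 0.26680339 0.119     ]
[ 0.65567348 -0.06003616  0.119     ] [ 0.65242806 -0.0627919   0.119     ]
foot [0.57995706 0.40747084 0.01      ]
foot [0.58649188 0.32780615 0.01      ]
foot [0.42014126 0.30992072 0.01      ]
foot [0.41367633 0.39348456 0.01      ]
foot s [0.58032646 0.4103767  0.01      ]
foot s [0.42234325 0.3120811  0.01      ]
```

View pics/e1.png

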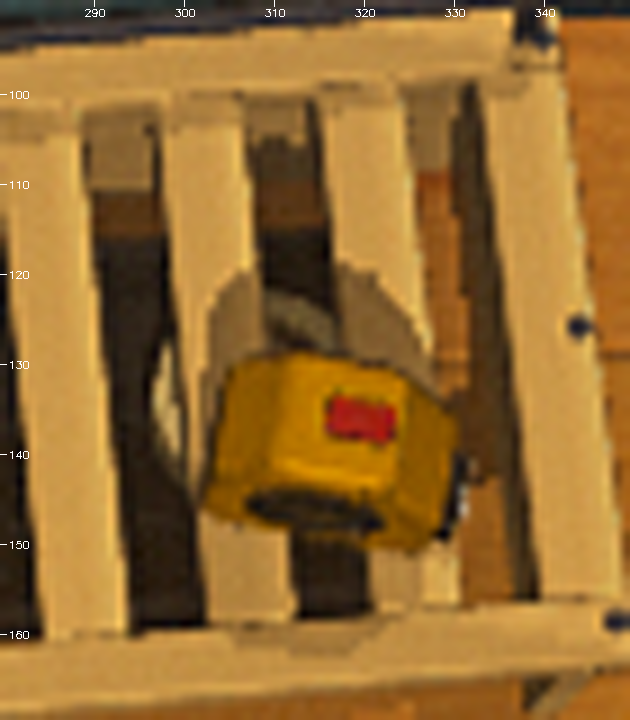

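View pics/e2.png

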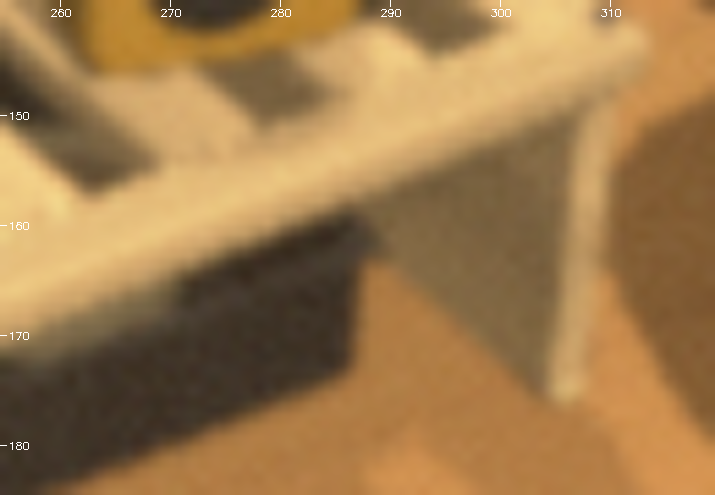

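View pics/e3.png

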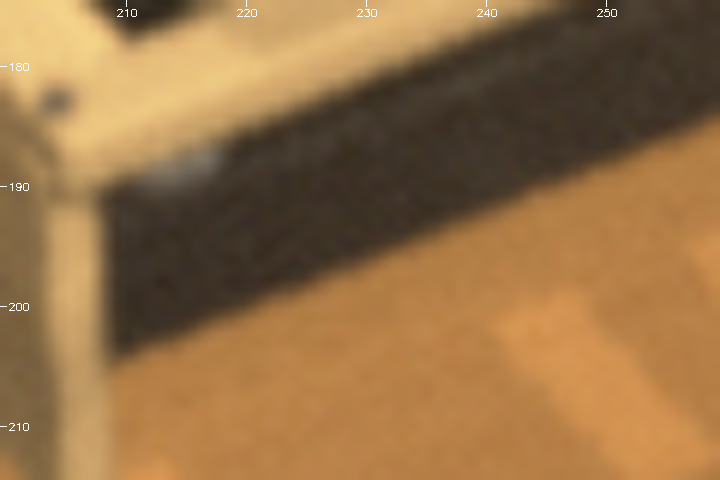

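```bash
cat >> h.py <<'E'
from scipy.spatial.transform import Rotation as Ro
def RT(heading,tilt,flip=True):
    """tool rotation for hook heading(deg), slope down tilt(deg); flip: tool x = -hook x"""
    h=Ro.from_euler('z',heading,degrees=True)*Ro.from_euler('y',tilt,degrees=True) # hook frame
    T=Ro.from_rotvec([np.pi,0,0]) if not flip else Ro.from_rotvec([0,np.pi,0])
    return h*T
def rows(p0,R0,p1,R1,maxd=.06,maxa=10,n=None):
    rel=(R0.inv()*R1).as_rotvec(degrees=True)
    d=np.array(p1)-np.array(p0)
    k=max(1,int(np.ceil(np.linalg.norm(d)/maxd)),int(np.ceil(np.linalg.norm(rel)/maxa)))
    if n: k=max(n,k)
    R=R0; out=[]
    for i in range(k):
        out.append((R.inv().apply(d/k).round(4).tolist(),(rel/k).round(2).tolist())); R=R*Ro.from_rotvec(rel/k,degrees=True)
    return out
E
python3 - <<'E'
from h import *
t=load('top');s=load('scene')
h=cv2.cvtColor(t['img'],cv2.COLOR_RGB2HSV); m=cv2.inRange(h,(3,150,100),(16,255,255))
L=[]
for v in range(201,231,2):
    us=np.where(m[v,186:202])[0]+186
    z=.1125+(v-200.8)/(30.5)*(.061)
    L.append(onz(t,us.mean(),v,z)); 
L=np.array(L); c=np.polyfit(L[:,0],L[:,1],1); print(c,np.degrees(np.arctan(c[0])),np.polyval(c,.496)); print(L[::4].round(4))
print(ctrl.get_state()['time'])
R0=Ro.from_rotvec(ctrl.get_state()['tool_rot']); print(R0.as_matrix().round(3))
p=ctrl.get_state()['position']
# travel arc
P=p.copy();R=R0;k=0
up=np.array([p[0],p[1],.36])
for r in rows(P,R,up,R,n=3): print(r)
P=up
a0,a1=np.arctan2(p[1],p[0]),np.radians(36); N=18
for i in range(1,N+1):
    a=a0+(a1-a0)*i/N; rad=.65+(.62-.65)*i/N
    q=np.array([rad*np.cos(a),rad*np.sin(a),.36])
    Rn=Ro.from_euler('z',162*i/N,degrees=True)*R0
    print(i,rows(P,R,q,Rn,maxd=.07)); P,R=q,Rn
E
```

```text
[0.0822648  0.32080617] 4.702835890004855 0.36160950508889955
[[0.544  0.3643 0.1129]
 [0.5199 0.3634 0.1289]
 [0.4967 0.363  0.1449]
 [0.4743 0.3598 0.1609]]
0.1
[[ 0.913  0.408 -0.001]
 [ 0.408 -0.913  0.002]
 [-0.    -0.002 -1.   ]]
([-0.0, -0.0001, -0.0435], [0.0, 0.0, 0.0])
([-0.0, -0.0001, -0.0435], [0.0, 0.0, 0.0])
([-0.0, -0.0001, -0.0435], [0.0, 0.0, 0.0])
1 [([0.064, -0.0043, 0.0], [-0.0, -0.02, -9.0])]
2 [([0.064, -0.0011, -0.0], [-0.0, -0.02, -9.0])]
3 [([0.0638, 0.0026, -0.0], [-0.0, -0.02, -9.0])]
4 [([0.0634, 0.0063, -0.0], [-0.0, -0.02, -9.0])]
5 [([0.0627, 0.01, -0.0], [-0.0, -0.02, -9.0])]
6 [([0.0619, 0.0135, -0.0], [-0.0, -0.02, -9.0])]
7 [([0.0608, 0.0171, -0.0], [-0.0, -0.02, -9.0])]
8 [([0.0596, 0.0205, -0.0], [-0.0, -0.02, -9.0])]
9 [([0.0581, 0.0239, -0.0], [-0.0, -0.02, -9.0])]
10 [([0.0565, 0.0272, -0.0001], [-0.0, -0.02, -9.0])]
11 [([0.0547, 0.0303, -0.0001], [-0.0, -0.02, -9.0])]
12 [([0.0527, 0.0334, -0.0001], [-0.0, -0.02, -9.0])]
13 [([0.0505, 0.0363, -0.0001], [-0.0, -0.02, -9.0])]
14 [([0.0482, 0.039, -0.0001], [-0.0, -0.02, -9.0])]
15 [([0.0457, 0.0417, -0.0001], [-0.0, -0.02, -9.0])]
16 [([0.0431, 0.0441, -0.0001], [-0.0, -0.02, -9.0])]
17 [([0.0404, 0.0464, -0.0001], [-0.0, -0.02, -9.0])]
18 [([0.0375, 0.0486, -0.0001], [-0.0, -0.02, -9.0])]
```

carry_out --rows '[{"offset": [0,0,-0.045],"rot": [0,0,0],"gripper": 1},{"offset": [0,0,-0.045],"rot": [0,0,0],"gripper": 1},{"offset": [0,0,-0.04],"rot": [0,0,-2],"gripper": 1},{"offset": [0.05,0,0],"rot": [0,0,-4.5],"gripper": 1},{"offset": [0.05,0,0],"rot": [0,0,-4.5],"gripper": 1},{"offset": [0.05,0,0],"rot": [0,0,-4.5],"gripper": 1},{"offset": [0.05,0,0],"rot": [0,0,-4.5],"gripper": 1},{"offset": [0.05,0,0],"rot": [0,0,-4.5],"gripper": 1},{"offset": [0.05,0,0],"rot": [0,0,-4.5],"gripper": 1},{"offset": [0.05,0,0],"rot": [0,0,-4.5],"gripper": 1}]'

```text
time: 1.35
position: [0.5323, -0.3721, 0.3597]
tool_rot: [-2.751, -1.515, 0.001]
ft_force: [0.7, -0.9, 0.3]
grip_width: 0.996
```

carry_out --rows '[{"offset": [0.05,0,0],"rot": [0,0,-5],"gripper": 1},{"offset": [0.05,0,0],"rot": [0,0,-5],"gripper": 1},{"offset": [0.05,0,0],"rot": [0,0,-5],"gripper": 1},{"offset": [0.05,0,0],"rot": [0,0,-5],"gripper": 1},{"offset": [0.05,0,0],"rot": [0,0,-5],"gripper": 1},{"offset": [0.05,0,0],"rot": [0,0,-5],"gripper": 1},{"offset": [0.05,0,0],"rot": [0,0,-5],"gripper": 1},{"offset": [0.05,0,0],"rot": [0,0,-5],"gripper": 1},{"offset": [0.05,0,0],"rot": [0,0,-5],"gripper": 1},{"offset": [0.05,0,0],"rot": [0,0,-5],"gripper": 1}]'

```text
time: 2.6
position: [0.6147, 0.1052, 0.3598]
tool_rot: [-1.853, -2.536, 0.001]
ft_force: [-0.4, -0.2, -0.2]
grip_width: 1.001
```

```bash
cat >> h.py <<'E'
def goto(p1,R1,**k):
    st=ctrl.get_state(); return rows(st['position'],Ro.from_rotvec(st['tool_rot']),p1,R1,**k)
G=np.array([.496,.3595,.135])
def hz(heading,tilt): return (Ro.from_euler('z',heading,degrees=True)*Ro.from_euler('y',tilt,degrees=True)).apply([0,0,1])
E
python3 - <<'E'
from h import *
z=hz(5.5,32); R=RT(5.5,32)
print(R.as_matrix().round(3)); pre=G+z*.10; print(pre)
for r in goto(pre,R,maxd=.04,maxa=9): print(r)
E
```

```text
[[-0.844 -0.096 -0.527]
 [-0.081  0.995 -0.051]
 [ 0.53   0.    -0.848]]
[0.54874796 0.36457905 0.21980481]
([0.0267, 0.0016, 0.014], [2.16, 2.68, -7.56])
([0.0256, 0.0056, 0.0151], [2.16, 2.68, -7.56])
([0.0238, 0.0095, 0.016], [2.16, 2.68, -7.56])
([0.0216, 0.0131, 0.0166], [2.16, 2.68, -7.56])
([0.0188, 0.0164, 0.017], [2.16, 2.68, -7.56])
([0.0157, 0.0193, 0.0171], [2.16, 2.68, -7.56])
([0.0121, 0.0218, 0.017], [2.16, 2.68, -7.56])
([0.0083, 0.0238, 0.0166], [2.16, 2.68, -7.56])
([0.0043, 0.0253, 0.016], [2.16, 2.68, -7.56])
([0.0002, 0.0261, 0.0151], [2.16, 2.68, -7.56])
```

carry_out --rows '[{"offset": [0.0267,0.0016,0.014],"rot": [2.2,2.7,-7.6],"gripper": 1},{"offset": [0.0256,0.0056,0.0151],"rot": [2.2,2.7,-7.6],"gripper": 1},{"offset": [0.0238,0.0095,0.016],"rot": [2.2,2.7,-7.6],"gripper": 1},{"offset": [0.0216,0.0131,0.0166],"rot": [2.2,2.7,-7.6],"gripper": 1},{"offset": [0.0188,0.0164,0.017],"rot": [2.2,2.7,-7.6],"gripper": 1},{"offset": [0.0157,0.0193,0.0171],"rot": [2.2,2.7,-7.6],"gripper": 1},{"offset": [0.0121,0.0218,0.017],"rot": [2.2,2.7,-7.6],"gripper": 1},{"offset": [0.0083,0.0238,0.0166],"rot": [2.1,2.6,-7.6],"gripper": 1},{"offset": [0.0043,0.0253,0.016],"rot": [2.1,2.6,-7.5],"gripper": 1},{"offset": [0,0.026,0.015],"rot": [2.1,2.6,-7.5],"gripper": 1}]'

```text
time: 3.85
position: [0.5494, 0.3631, 0.2193]
tool_rot: [0.128, -2.58, 0.035]
ft_force: [-0.1, 0.2, 0.6]
grip_width: 1.001
```

Run:
```python
from h import *
R=RT(5.5,32); z=hz(5.5,32)
print(ctrl.get_state()['joint_positions'].round(2))
for r in goto(G+z*.1,R): print(r)
for r in goto(G-z*.011,R,maxd=.03): print(r)
s=shot('scene','s1.png');t=shot('top','t1.png')
crop(s,120,150,280,290,5,'s1c.png');crop(t,150,150,270,260,5,'t1c.png')
```

```text
[-0.13  0.9  -0.87  0.91  0.27  1.98  0.82]
([0.0007, 0.0015, -0.0002], [-0.0, -0.02, 0.18])
([0.0002, 0.0004, 0.0277], [-0.0, -0.01, 0.04])
([0.0002, 0.0004, 0.0277], [-0.0, -0.01, 0.04])
([0.0002, 0.0004, 0.0277], [-0.0, -0.01, 0.04])
([0.0002, 0.0004, 0.0277], [-0.0, -0.01, 0.04])
```

View pics/s1c.png

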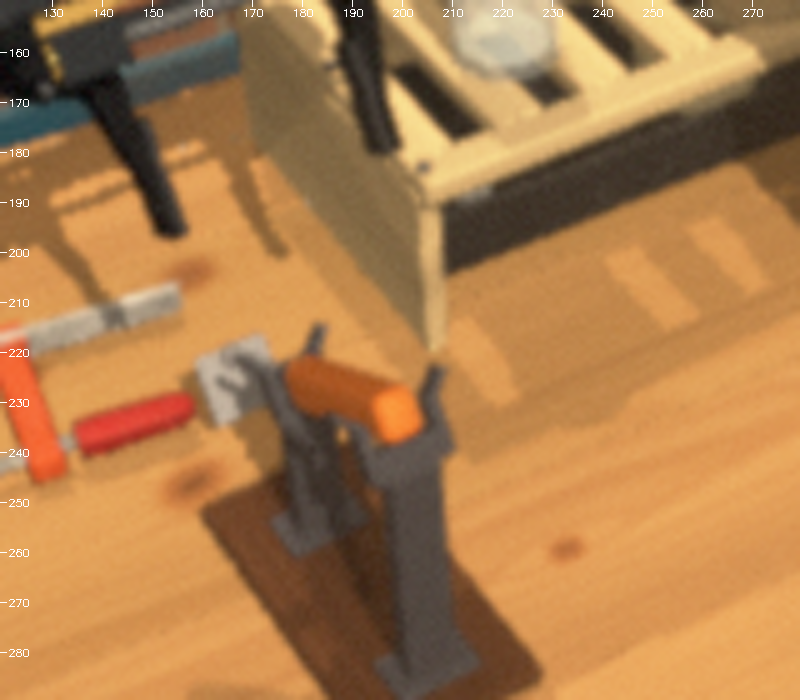

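View pics/t1c.png

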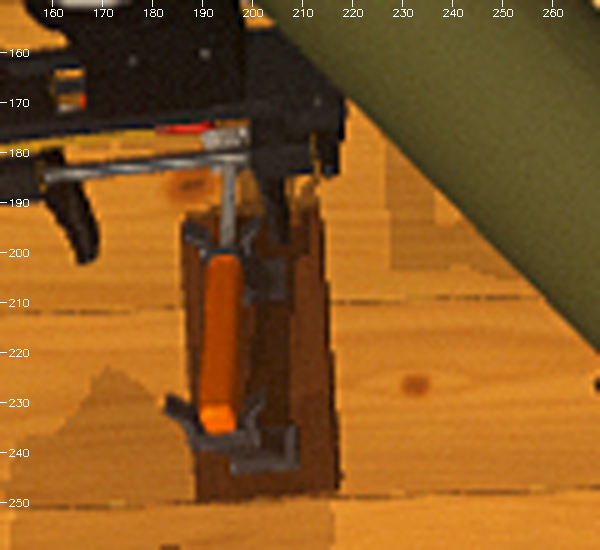

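carry_out --rows '[{"offset": [0.0008,0.0015,0.025],"rot": [0,0,0],"gripper": 1},{"offset": [0,0,0.025],"rot": [0,0,0],"gripper": 1},{"offset": [0,0,0],"rot": [0,0,0],"gripper": 1}]'

```text
time: 4.32
position: [0.5218, 0.3602, 0.1777]
tool_rot: [0.121, -2.581, 0.037]
ft_force: [0.4, -0.4, 0.3]
grip_width: 1.001
```

Run:
```python
from h import *
R=RT(5.5,32); z=hz(5.5,32)
print(ctrl.get_state()['joint_positions'].round(3))
for r in goto(G-z*.011,R,maxd=.03): print(r)
t=shot('top','t2.png');crop(t,150,150,270,260,6,'t2c.png')
s=shot('scene','s2.png');crop(s,130,150,270,270,5.5,'s2c.png')
```

```text
[-0.077  0.874 -0.878  1.064  0.26   1.87   0.807]
([-0.0003, 0.0006, 0.0203], [-0.01, 0.01, -0.05])
([-0.0003, 0.0006, 0.0203], [-0.01, 0.01, -0.05])
([-0.0003, 0.0006, 0.0203], [-0.01, 0.01, -0.05])
```

View pics/t2c.png

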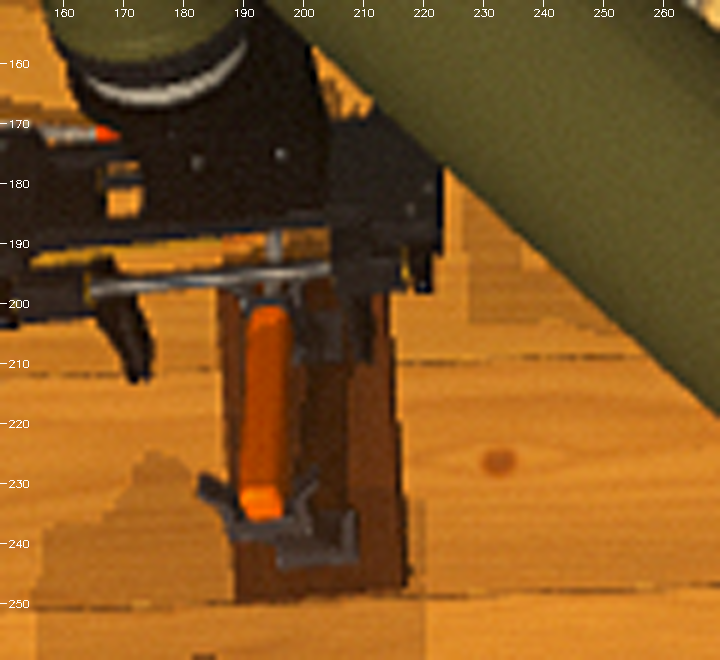

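View pics/s2c.png

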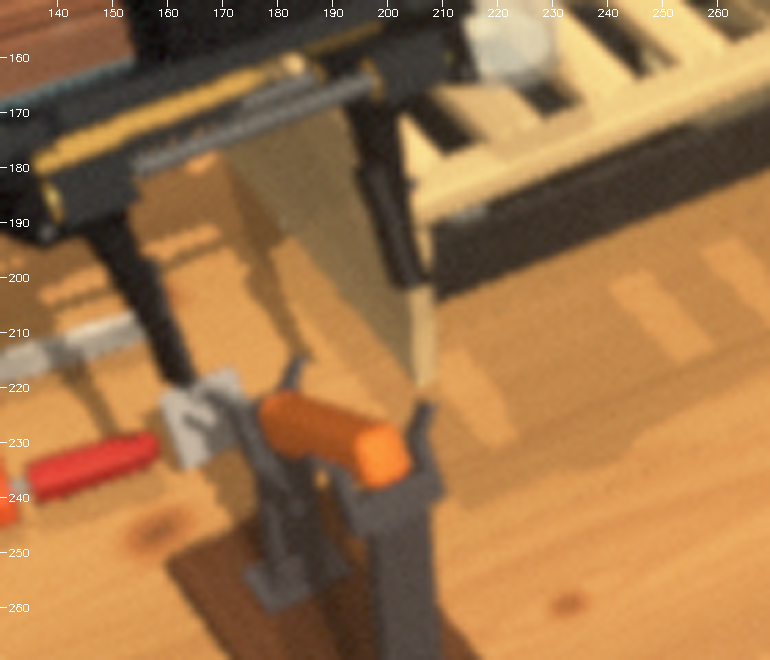

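Run:
```python
from h import *
s=load('scene');t=load('top'); z=hz(5.5,32)
tip=np.array([.5218,.3602,.1777])-z*.008; print('tip',tip)
L=tri(s,(164.5,220.5),t,(172.5,213)); Rr=tri(s,(205,202.5),t,(209.5,210.5)); print(L,Rr,(L[0]+Rr[0])/2)
```

```text
tip [0.51758016 0.35979368 0.17091562]
(array([0.50347767, 0.40725689, 0.17854494]), np.float64(0.0013456463112316523)) (array([0.51125304, 0.31392367, 0.1802302 ]), np.float64(0.004890271836684568)) [0.50736536 0.36059028 0.17938757]
```

carry_out --rows '[{"offset": [0,0.0005,0.02],"rot": [0,0,0],"gripper": 1},{"offset": [0,0.0005,0.02],"rot": [0,0,0],"gripper": 1},{"offset": [0,0.0005,0.02],"rot": [0,0,0],"gripper": 1},{"offset": [0,0,0],"rot": [0,0,0],"gripper": 1}]'

```text
time: 4.92
position: [0.4906, 0.36, 0.1277]
tool_rot: [0.123, -2.582, 0.035]
ft_force: [-0.3, -0.2, 0.0]
grip_width: 1.002
```

Run:
```python
from h import *
R=RT(5.5,32); z=hz(5.5,32)
for r in goto(G-z*.011,R,maxd=.03): print(r)
t=shot('top','t3.png');crop(t,150,150,270,260,6,'t3c.png')
s=shot('scene','s3.png');crop(s,130,150,270,270,5.5,'s3c.png')
```

```text
([-0.0007, -0.001, 0.002], [0.04, 0.09, -0.04])
```

View pics/t3c.png

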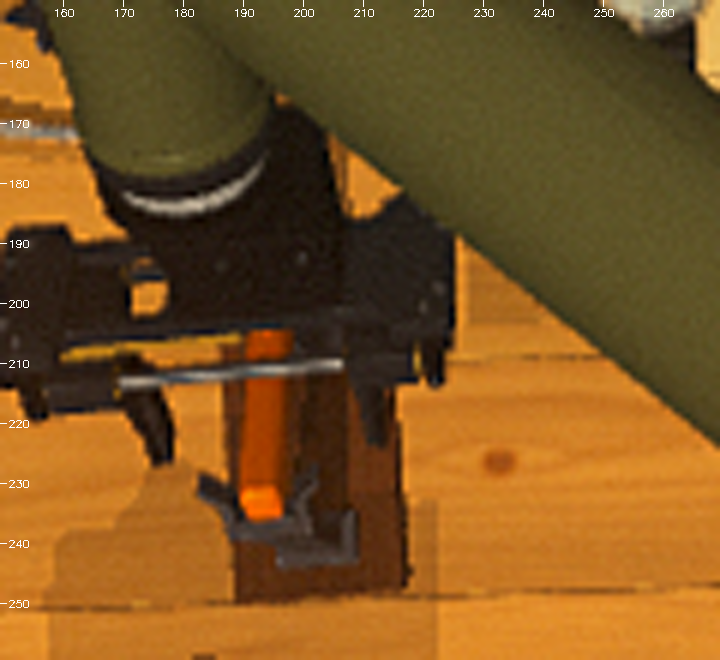

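View pics/s3c.png

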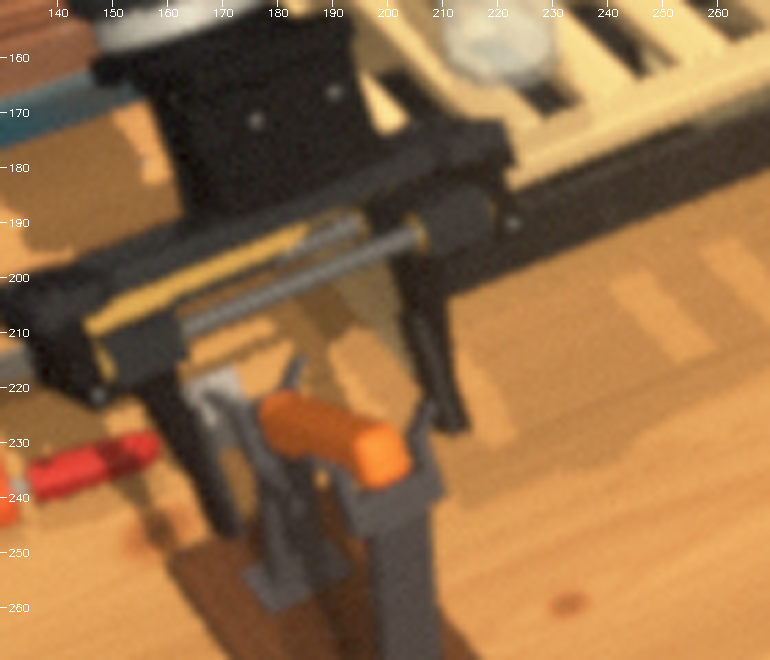

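carry_out --rows '[{"offset": [0,0,0.002],"rot": [0,0,0],"gripper": 0.5},{"offset": [0,0,0],"rot": [0,0,0],"gripper": 0.15},{"offset": [0,0,0],"rot": [0,0,0],"gripper": 0.15},{"offset": [0,0,0],"rot": [0,0,0],"gripper": 0.15}]' --grip_force 10

```text
time: 5.52
position: [0.4894, 0.3603, 0.126]
tool_rot: [0.124, -2.582, 0.034]
ft_force: [0.3, 0.3, 0.2]
grip_width: 0.635
```

carry_out --rows '[{"offset": [0,0,0],"rot": [0,0,0],"gripper": 0.1},{"offset": [0,0,0],"rot": [0,0,0],"gripper": 0.1},{"offset": [0,0,0],"rot": [0,0,0],"gripper": 0.1},{"offset": [0,0,0],"rot": [0,0,0],"gripper": 0.1},{"offset": [0,0,0],"rot": [0,0,0],"gripper": 0.1},{"offset": [0,0,0],"rot": [0,0,0],"gripper": 0.1}]'

```text
time: 6.28
position: [0.4894, 0.3601, 0.1259]
tool_rot: [0.124, -2.582, 0.034]
ft_force: [0.3, -0.8, 0.1]
grip_width: 0.205
```

carry_out --rows '[{"offset": [0,0,0],"rot": [0,0,0],"gripper": 0.1},{"offset": [0,0,0],"rot": [0,0,0],"gripper": 0.1},{"offset": [0,0,0],"rot": [0,0,0],"gripper": 0.1}]' --grip_force 40

```text
time: 6.65
position: [0.4894, 0.3601, 0.1259]
tool_rot: [0.124, -2.582, 0.034]
ft_force: [0.2, -1.1, 0.1]
grip_width: 0.201
```

Run:
```python
from h import *
st=ctrl.get_state(); print(st)
R=Ro.from_rotvec(st['tool_rot'])
np.save('grasp.npy',np.r_[st['position'],st['tool_rot']])
print('world up in tool',R.inv().apply([0,0,1]).round(4)); print(R.as_matrix().round(3))
```

```text
{'time': 6.65, 'joint_positions': array([-0.04108083,  0.86193584, -0.88491962,  1.21676272,  0.25728699,
        1.74381973,  0.79576672]), 'qd': array([ 0.00063833, -0.00092877, -0.00127134, -0.00061147,  0.00025424,
        0.0003213 ,  0.00032855]), 'joint_torque': array([-5.29834293e-01, -6.13324356e+01, -1.73547399e+01, -2.31940019e+01,
       -2.02700861e+00,  1.56912133e+00,  2.17227655e-02]), 'position': array([0.4893847 , 0.36014365, 0.12588175]), 'tool_rot': array([ 0.12365084, -2.58218507,  0.03434994]), 'ft_force': array([ 0.2222783 , -1.05353919,  0.09880463]), 'torque': array([-0.04876379, -0.65671477,  0.09478764]), 'grip_width': 0.20092135240976292}
world up in tool [ 5.285e-01  7.000e-04 -8.489e-01]
[[-0.845 -0.095 -0.526]
 [-0.081  0.995 -0.05 ]
 [ 0.529  0.001 -0.849]]
```

carry_out --rows '[{"offset": [0.0053,0,-0.0085],"rot": [0,0,0],"gripper": 0.1},{"offset": [0.0106,0,-0.017],"rot": [0,0,0],"gripper": 0.1},{"offset": [0.0159,0,-0.0255],"rot": [0,0,0],"gripper": 0.1},{"offset": [0.0159,0,-0.0255],"rot": [0,0,0],"gripper": 0.1},{"offset": [0.0159,0,-0.0255],"rot": [0,0,0],"gripper": 0.1},{"offset": [0,0,0],"rot": [0,0,0],"gripper": 0.1}]'

```text
time: 7.4
position: [0.4896, 0.3616, 0.25]
tool_rot: [0.126, -2.587, 0.029]
ft_force: [0.5, 0.6, -1.5]
grip_width: 0.199
```

Run:
```python
from h import *
print(ctrl.get_state()['joint_positions'].round(2), ctrl.get_state()['ft_force'])
t=shot('top','t4.png');crop(t,130,130,270,260,5.5,'t4c.png')
s=shot('scene','s4.png');crop(s,90,130,270,270,4.4,'s4c.png')
```

```text
[-0.06  0.78 -0.92  1.08  0.2   1.93  0.77] [ 0.46092369  0.59851774 -1.45954445]
```

View pics/t4c.png

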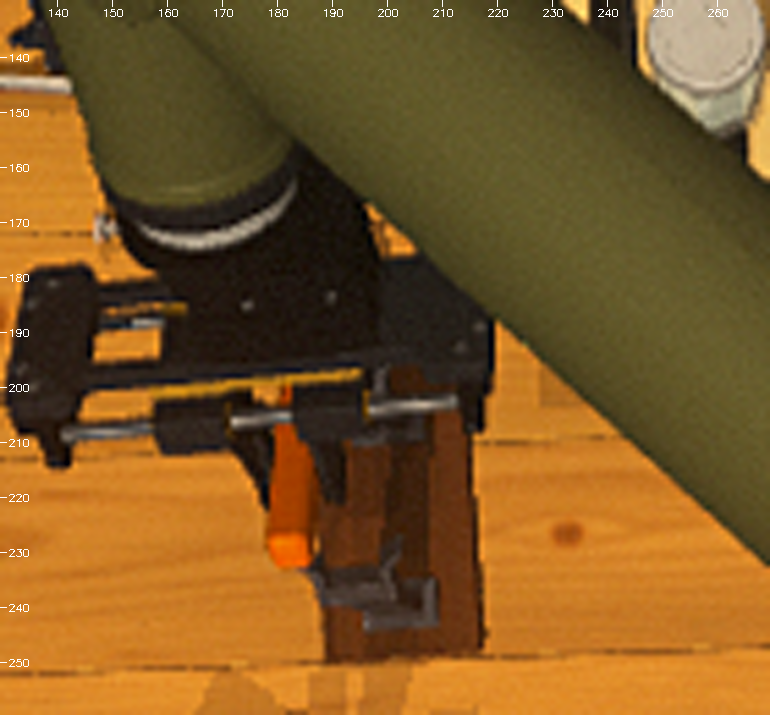

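View pics/s4c.png

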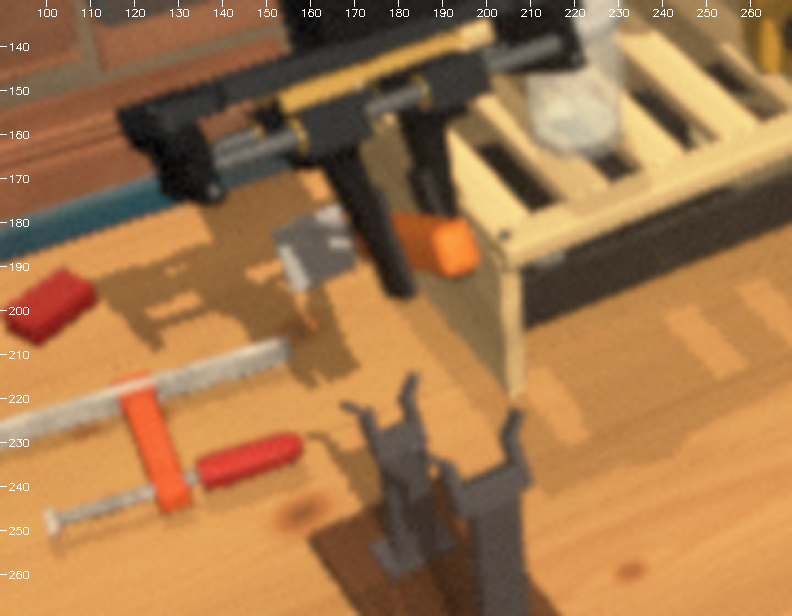

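```bash
cat >> h.py <<'E'
def hookpts(dx=0,dz=0,st=None):
    st=st or ctrl.get_state(); R=Ro.from_rotvec(st['tool_rot']); p=st['position']-.011*R.apply([0,0,1])
    f=lambda x,y,z: p+R.apply([-(x+dx),y,-(z+dz)])
    return dict(rT=f(-.055,0,.011),rTL=f(-.055,.009,.011),rTR=f(-.055,-.009,.011),rBR=f(-.055,-.009,-.011),rBL=f(-.055,.009,-.011),fT=f(.06,0,.011),cL=f(.15,.018,-.03),cR=f(.15,-.018,-.03),cTL=f(.15,.018,.004),cTR=f(.15,-.018,.004),claw=f(.15,0,-.03))
E
python3 - <<'E'
from h import *
t=load('top');s=load('scene')
H=hookpts()
for k in H: print(k,H[k].round(4),proj(s,H[k]).round(1),proj(t,H[k]).round(1))
crop(s,140,165,220,215,9,'s4d.png',pts=[proj(s,x) for x in H.values()])
crop(t,160,190,200,240,11,'t4d.png',pts=[proj(t,x) for x in H.values()])
E
```

```text
rT [0.4543 0.357  0.2941] [193.9 182.4] [182.  228.9]
rTL [0.4535 0.3659 0.2941] [189.5 184.2] [178.  229.2]
rTR [0.4552 0.348  0.2941] [198.3 180.6] [185.9 228.5]
rBR [0.4436 0.3469 0.2754] [202.1 192. ] [187.8 234.2]
rBL [0.4419 0.3649 0.2754] [193.4 195.6] [179.9 234.9]
fT [0.5516 0.3664 0.2334] [172.5 179.5] [184.8 190.8]
cL [0.6044 0.3897 0.1511] [157.4 198.1] [182.9 176.4]
cR [0.6079 0.3538 0.1511] [172.3 192.1] [196.3 175.2]
cTL [0.6223 0.3913 0.18  ] [152.2 183.5] [180.3 167.4]
cTR [0.6257 0.3555 0.18  ] [167.3 177.8] [194.1 166.2]
claw [0.6062 0.3717 0.1511] [164.9 195.1] [189.6 175.8]
```

View pics/s4d.png

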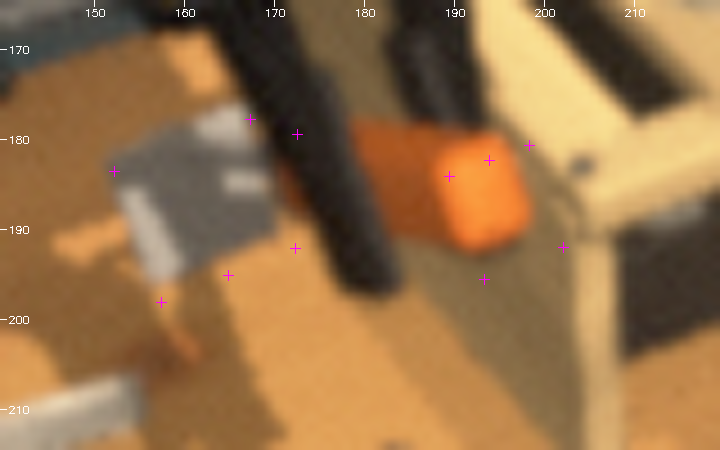

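View pics/t4d.png

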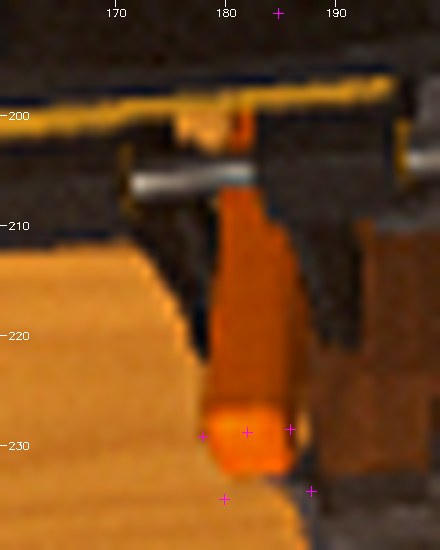

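Run:
```python
from h import *
from scipy.optimize import least_squares
t=load('top');s=load('scene')
def f(p):
    H=hookpts(*p); fc=(H['rTL']+H['rTR']+H['rBR']+H['rBL'])/4
    return np.r_[proj(s,fc)-(193.3,185.7),proj(t,fc)-(182.2,229.4),proj(s,H['cL'])-(157.6,195.5),proj(s,H['cR'])-(170.2,190.3)]
r=least_squares(f,[0,0]); print(r.x,r.fun.round(1)); H=hookpts(*r.x); print(H['claw'])
```

```text
[0.00392432 0.00472317] [ 0.9 -0.2  0.4 -0.3 -1.4  0.4  0.9 -0.3]
[0.61196777 0.37229368 0.1530527 ]
```

```bash
cat >> h.py <<'E'
DX,DZ=.004,.003
def tcp_for_claw(c,heading,tilt=0):
    R=RT(heading,tilt); 
    return np.array(c)-R.apply([-(.15+DX),0,.03-DZ])+.011*R.apply([0,0,1]),R
def claw():
    return hookpts(DX,DZ)['claw']
E
python3 - <<'E'
from h import *
R=RT(5.1,0)
st=ctrl.get_state();p=st['position'];Rc=Ro.from_rotvec(st['tool_rot'])
A,_=tcp_for_claw((.7045,.116,.058),5.1); hx=np.array([np.cos(np.radians(5.1)),np.sin(np.radians(5.1)),0])
S=A-.092*hx; print('A',A,'S',S)
w1=np.array([.46,.26,.26]);w2=np.r_[S[:2],.2]
for a,ra,b,rb in((p,Rc,w1,R),(w1,R,w2,R),(w2,R,S,R)):
    print('--')
    for r in rows(a,ra,b,rb,maxd=.04,maxa=5): print(r)
E
```

```text
A [0.55110968 0.10231028 0.074     ] S [0.4594739 0.094132  0.074    ]
--
([0.0057, -0.0139, 0.0013], [-0.0, -4.55, 0.06])
([0.0058, -0.0139, 0.0008], [-0.0, -4.55, 0.06])
([0.0058, -0.0139, 0.0003], [-0.0, -4.55, 0.06])
([0.0058, -0.0139, -0.0001], [-0.0, -4.55, 0.06])
([0.0058, -0.0139, -0.0006], [-0.0, -4.55, 0.06])
([0.0057, -0.0139, -0.0011], [-0.0, -4.55, 0.06])
([0.0056, -0.0139, -0.0015], [-0.0, -4.55, 0.06])
--
([0.0031, -0.033, 0.012], [0.0, 0.0, 0.0])
([0.0031, -0.033, 0.012], [0.0, 0.0, 0.0])
([0.0031, -0.033, 0.012], [0.0, 0.0, 0.0])
([0.0031, -0.033, 0.012], [0.0, 0.0, 0.0])
([0.0031, -0.033, 0.012], [0.0, 0.0, 0.0])
--
([0.0, 0.0, 0.0315], [0.0, 0.0, 0.0])
([0.0, 0.0, 0.0315], [0.0, 0.0, 0.0])
([0.0, 0.0, 0.0315], [0.0, 0.0, 0.0])
([0.0, 0.0, 0.0315], [0.0, 0.0, 0.0])
```

carry_out --rows '[{"offset": [0.0057,-0.014,0.001],"rot": [0,-4.55,0],"gripper": 0.1},{"offset": [0.0057,-0.014,0.001],"rot": [0,-4.55,0],"gripper": 0.1},{"offset": [0.0057,-0.014,0],"rot": [0,-4.55,0],"gripper": 0.1},{"offset": [0.0057,-0.014,0],"rot": [0,-4.55,0],"gripper": 0.1},{"offset": [0.0057,-0.014,0],"rot": [0,-4.55,0],"gripper": 0.1},{"offset": [0.0057,-0.014,-0.001],"rot": [0,-4.55,0],"gripper": 0.1},{"offset": [0.0057,-0.014,-0.001],"rot": [0,-4.55,0],"gripper": 0.1},{"offset": [0.003,-0.033,0.005],"rot": [0,0,0],"gripper": 0.1},{"offset": [0.003,-0.033,0.005],"rot": [0,0,0],"gripper": 0.1},{"offset": [0.003,-0.033,0.01],"rot": [0,0,0],"gripper": 0.1}]'

```text
time: 8.75
position: [0.4602, 0.1581, 0.2374]
tool_rot: [0.149, -3.136, -0.001]
ft_force: [0.4, -0.0, -1.0]
grip_width: 0.203
```

Run:
```python
from h import *
R=RT(5.1,0)
print(ctrl.get_state()['joint_positions'].round(2))
for r in goto((.4595,.094,.2),R,maxd=.04): print(r)
```

```text
[ 0.62  0.   -1.    1.8   0.    1.34  1.29]
([0.0034, -0.0319, 0.0187], [0.01, -0.07, 0.18])
([0.0033, -0.0319, 0.0187], [0.01, -0.07, 0.18])
```

carry_out --rows '[{"offset": [0.0034,-0.032,0.019],"rot": [0,0,0.2],"gripper": 0.1},{"offset": [0.0033,-0.032,0.019],"rot": [0,0,0.2],"gripper": 0.1},{"offset": [0,0,0.03],"rot": [0,0,0],"gripper": 0.1},{"offset": [0,0,0.03],"rot": [0,0,0],"gripper": 0.1},{"offset": [0,0,0.03],"rot": [0,0,0],"gripper": 0.1},{"offset": [0,0,0.03],"rot": [0,0,0],"gripper": 0.1},{"offset": [0,0,0],"rot": [0,0,0],"gripper": 0.1}]'

```text
time: 9.62
position: [0.457, 0.095, 0.0778]
tool_rot: [0.139, -3.13, -0.003]
ft_force: [0.2, 0.7, -1.3]
grip_width: 0.201
```

Run:
```python
from h import *
print(ctrl.get_state()['joint_positions'].round(2))
A,R=tcp_for_claw((.7045,.116,.058),5.1); hx=np.array([np.cos(np.radians(5.1)),np.sin(np.radians(5.1)),0])
print(claw())
for r in goto(A-.092*hx,R,maxd=.04): print(r)
t=shot('top','t5.png');crop(t,210,130,330,240,5.5,'t5c.png',pts=[proj(t,x) for x in hookpts(DX,DZ).values()])
s=shot('scene','s5.png');crop(s,170,150,300,270,5.5,'s5c.png',pts=[proj(s,x) for x in hookpts(DX,DZ).values()])
```

```text
[ 0.63  0.16 -0.94  2.04  0.15  1.02  1.28]
[0.61029578 0.10874421 0.06053829]
([-0.0024, -0.0011, 0.0038], [0.13, -0.46, 0.0])
```

View pics/t5c.png

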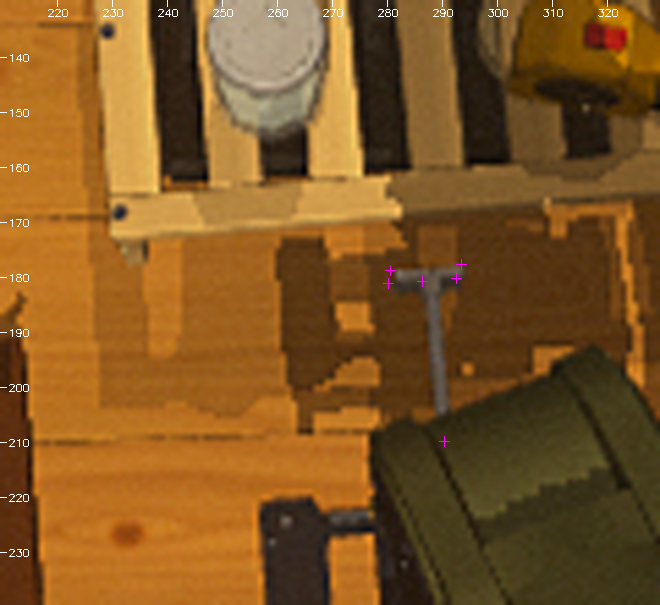

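View pics/s5c.png

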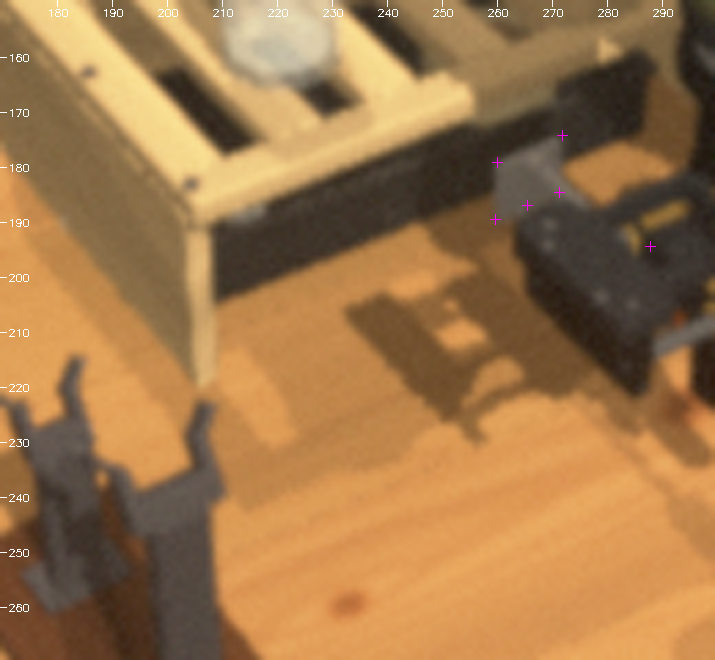

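carry_out --rows '[{"offset": [-0.0024,-0.001,0.002],"rot": [0.1,-0.5,0],"gripper": 0.1},{"offset": [-0.02,0,0],"rot": [0,0,0],"gripper": 0.1},{"offset": [-0.02,0,0],"rot": [0,0,0],"gripper": 0.1},{"offset": [0,0,0],"rot": [0,0,0],"gripper": 0.1}]'

```text
time: 10.22
position: [0.5043, 0.0983, 0.0798]
tool_rot: [-0.138, 3.128, 0.001]
ft_force: [0.3, -0.3, -1.8]
grip_width: 0.201
```

Run:
```python
from h import *
A,R=tcp_for_claw((.7045,.116,.058),5.1)
print(claw())
for r in goto(A,R,maxd=.03): print(r)
t=shot('top','t6.png');crop(t,220,85,360,220,5.5,'t6c.png')
s=shot('scene','s6.png');crop(s,200,140,320,240,6,'s6c.png',pts=[proj(s,x) for x in hookpts(DX,DZ).values()])
```

```text
[0.65786484 0.11183857 0.06535395]
([-0.0235, -0.0001, 0.0031], [0.0, 0.29, -0.03])
([-0.0235, -0.0001, 0.003], [0.0, 0.29, -0.03])
```

View pics/s6c.png

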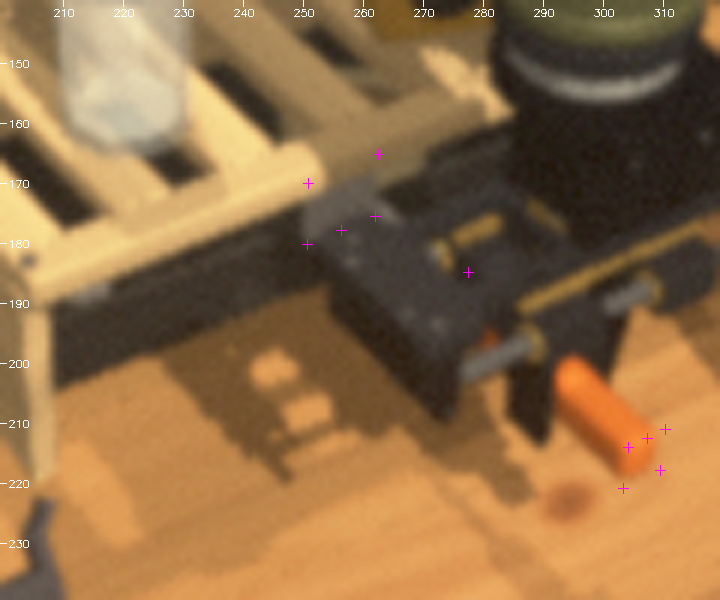

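carry_out --rows '[{"offset": [0,0,0.005],"rot": [0,0.5,0],"gripper": 0.1},{"offset": [0,0,0],"rot": [0,0,0],"gripper": 0.1}]'

```text
time: 10.58
position: [0.5019, 0.0979, 0.0733]
tool_rot: [0.139, -3.137, 0.002]
ft_force: [-0.4, 0.9, -1.0]
grip_width: 0.199
```

Run:
```python
from h import *
A,R=tcp_for_claw((.7045,.116,.058),5.1)
print(claw())
for r in goto(A,R,maxd=.03): print(r)
```

```text
[0.65529206 0.11147777 0.05700225]
([-0.0247, 0.0, -0.0004], [-0.03, -0.06, -0.01])
([-0.0247, 0.0, -0.0004], [-0.03, -0.06, -0.01])
```

carry_out --rows '[{"offset": [-0.015,0,0],"rot": [0,0,0],"gripper": 0.1},{"offset": [-0.015,0,0],"rot": [0,0,0],"gripper": 0.1},{"offset": [-0.0145,0,0],"rot": [0,0,0],"gripper": 0.1},{"offset": [-0.005,0,0],"rot": [0,0,0],"gripper": 0.1},{"offset": [0,0,0],"rot": [0,0,0],"gripper": 0.1}]'

```text
time: 11.2
position: [0.5521, 0.1028, 0.0735]
tool_rot: [0.139, -3.137, 0.0]
ft_force: [-0.5, -0.2, -1.9]
grip_width: 0.204
```

Run:
```python
from h import *
A,R=tcp_for_claw((.7045,.116,.058),5.1)
print(claw())
for r in goto(A,R,maxd=.03): print(r)
t=shot('top','t7.png');crop(t,230,85,350,200,6,'t7c.png',pts=[proj(t,x) for x in hookpts(DX,DZ).values()])
s=shot('scene','s7.png');crop(s,200,140,320,240,6,'s7c.png')
```

```text
[0.70544317 0.11647706 0.05722431]
([0.001, -0.0004, -0.0005], [-0.01, -0.09, -0.01])
```

View pics/s7c.png

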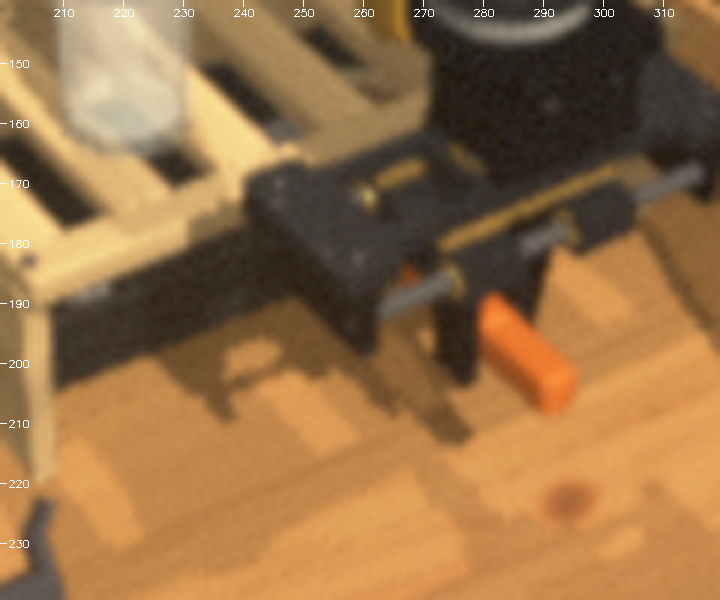

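View pics/t7c.png

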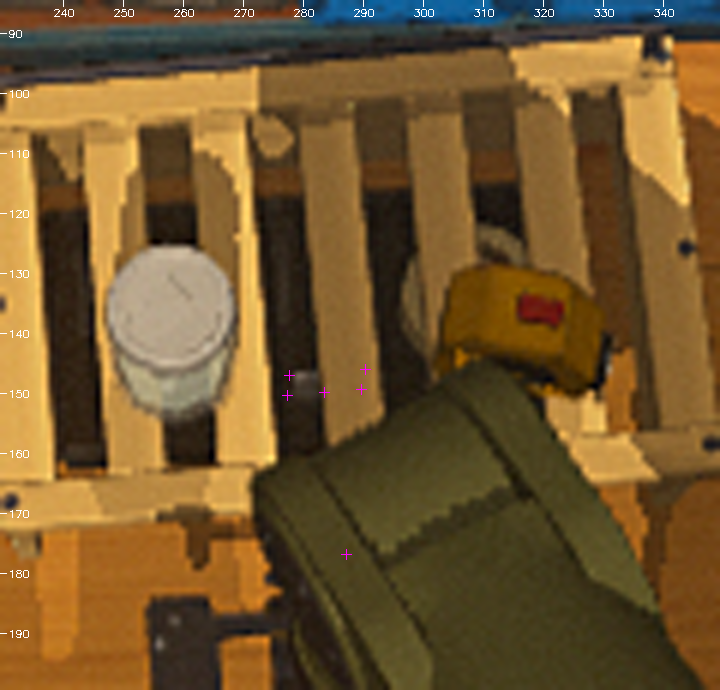

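View pics/s7.png

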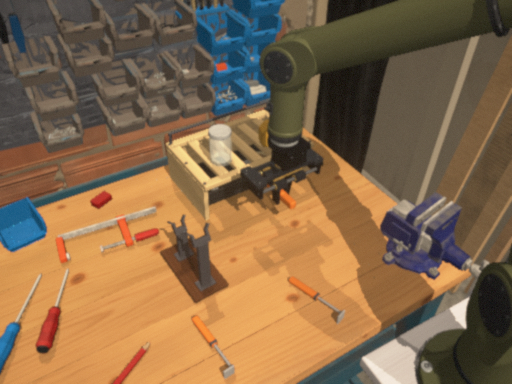

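View pics/t7.png

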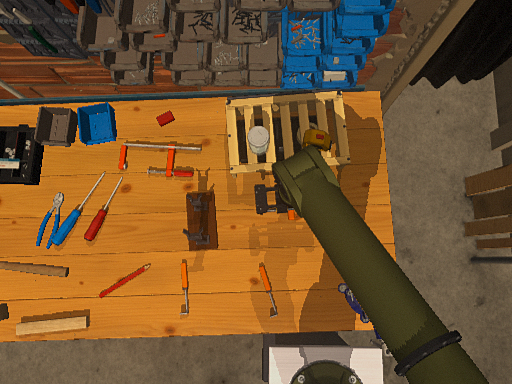

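carry_out --rows '[{"offset": [0,0,0.01],"rot": [0,0,0],"gripper": 0.1},{"offset": [0,0,0.01],"rot": [0,0,0],"gripper": 0.1},{"offset": [0,0,0.01],"rot": [0,0,0],"gripper": 0.1},{"offset": [0,0,0],"rot": [0,0,0],"gripper": 0.1}]'

```text
time: 11.8
position: [0.5509, 0.1022, 0.0424]
tool_rot: [0.139, -3.135, 0.001]
ft_force: [-0.0, 1.2, -0.7]
grip_width: 0.202
```

carry_out --rows '[{"offset": [0,0,0.004],"rot": [0,0,0],"gripper": 0.1},{"offset": [0.005,0,0],"rot": [0,0,0],"gripper": 0.1},{"offset": [0.005,0,0],"rot": [0,0,0],"gripper": 0.1},{"offset": [0.005,0,0],"rot": [0,0,0],"gripper": 0.1},{"offset": [0.005,0,0],"rot": [0,0,0],"gripper": 0.1},{"offset": [0.005,0,0],"rot": [0,0,0],"gripper": 0.1},{"offset": [0.005,0,0],"rot": [0,0,0],"gripper": 0.1},{"offset": [0,0,0],"rot": [0,0,0],"gripper": 0.1}]'

```text
time: 12.8
position: [0.5213, 0.0997, 0.0397]
tool_rot: [0.139, -3.137, 0.002]
ft_force: [0.2, -0.2, -0.9]
grip_width: 0.203
```

```bash
cat >> h.py <<'E'
def tray(s,u0,u1,v_at):
    """front bottom edge line from scene"""
    g=cv2.cvtColor(s['img'],cv2.COLOR_RGB2HSV)[:,:,2].astype(float); q=[]
    for u in range(u0,u1,2):
        base=v_at(u); v0=int(base)-8; seg=np.diff(g[v0:v0+16,u]); k=seg.argmax()
        w=seg[max(k-2,0):k+3].clip(0); vs=v0+max(k-2,0)+np.arange(len(w))+.5
        q.append(onz(s,u,(w*vs).sum()/w.sum(),0))
    q=np.array(q); c=np.polyfit(q[:,1],q[:,0],1); r=q[:,0]-np.polyval(c,q[:,1]); ok=abs(r)<.003
    c=np.polyfit(q[ok,1],q[ok,0],1); return c,np.degrees(np.arctan(c[0])),ok.sum(),len(ok)
E
python3 - <<'E'
from h import *
print(claw(),ctrl.get_state()['ft_force'])
t=shot('top','t8.png');crop(t,230,85,350,200,6,'t8c.png',pts=[proj(t,x) for x in hookpts(DX,DZ).values()])
s=shot('scene','s8.png');crop(s,200,140,320,240,6,'s8c.png')
E
```

```text
[0.67463392 0.11331869 0.02340763] [ 0.19588542 -0.19202281 -0.8505821 ]
```

View pics/s8c.png

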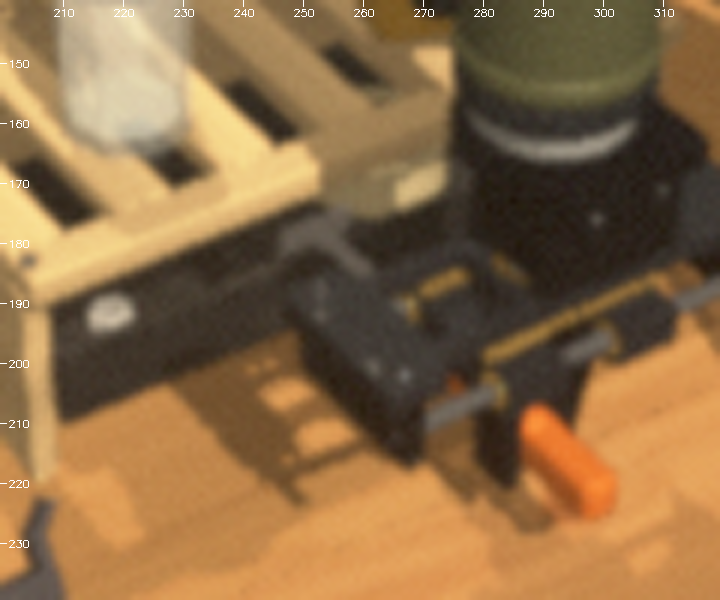

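View pics/t8c.png

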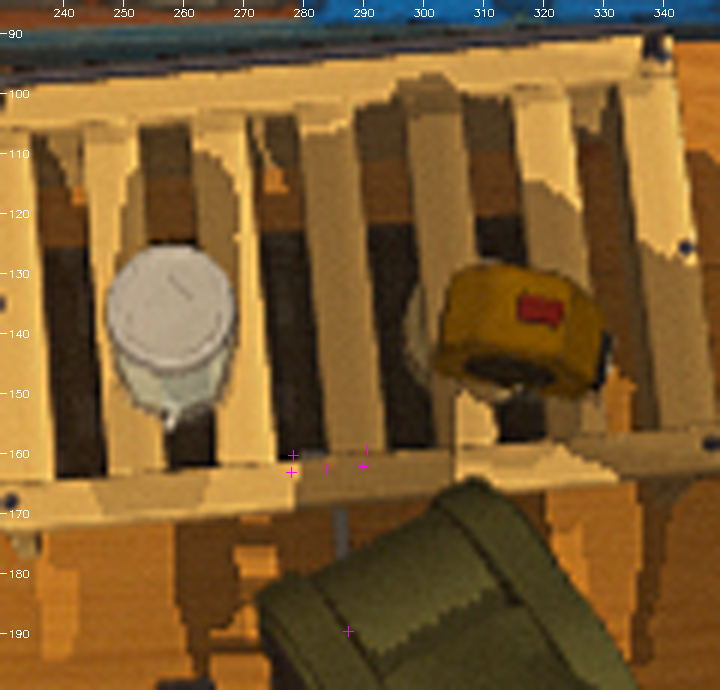

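carry_out --rows '[{"offset": [0.006,0,0],"rot": [0,0,0],"gripper": 0.1},{"offset": [0.006,0,0],"rot": [0,0,0],"gripper": 0.1},{"offset": [0.006,0,0],"rot": [0,0,0],"gripper": 0.1},{"offset": [0.006,0,0],"rot": [0,0,0],"gripper": 0.1},{"offset": [0.006,0,0],"rot": [0,0,0],"gripper": 0.1},{"offset": [0.006,0,0],"rot": [0,0,0],"gripper": 0.1},{"offset": [0.006,0,0],"rot": [0,0,0],"gripper": 0.1},{"offset": [0,0,0],"rot": [0,0,0],"gripper": 0.1}]'

```text
time: 13.9
position: [0.4791, 0.0959, 0.0396]
tool_rot: [0.139, -3.136, 0.002]
ft_force: [-0.4, 0.4, -1.2]
grip_width: 0.201
```

Run:
```python
from h import *
print(claw(),ctrl.get_state()['joint_positions'].round(2))
t=shot('top','t9.png');crop(t,220,85,360,200,5.5,'t9c.png',pts=[proj(t,x) for x in hookpts(DX,DZ).values()])
s=shot('scene','s9.png');crop(s,195,140,325,240,6,'s9c.png')
```

```text
[0.63248164 0.10947281 0.0232381 ] [ 0.57  0.29 -0.9   2.02  0.28  0.96  1.18]
```

View pics/s9c.png

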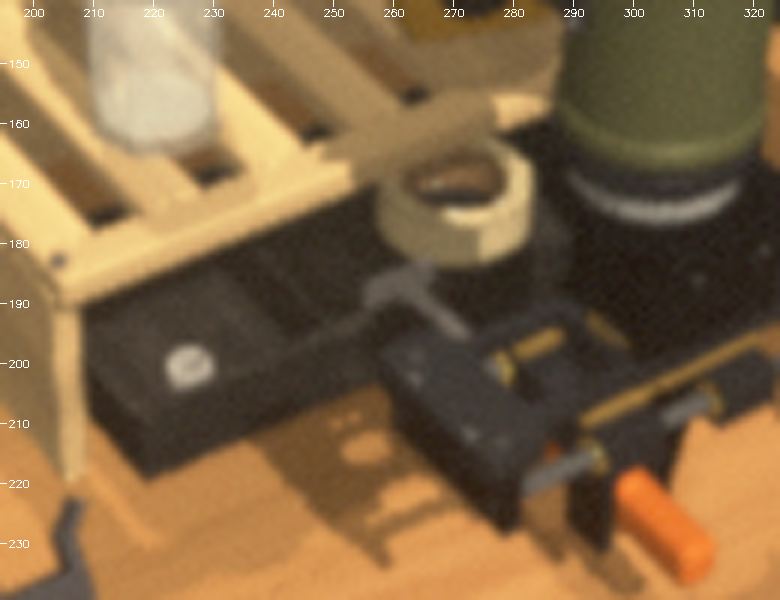

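View pics/t9c.png

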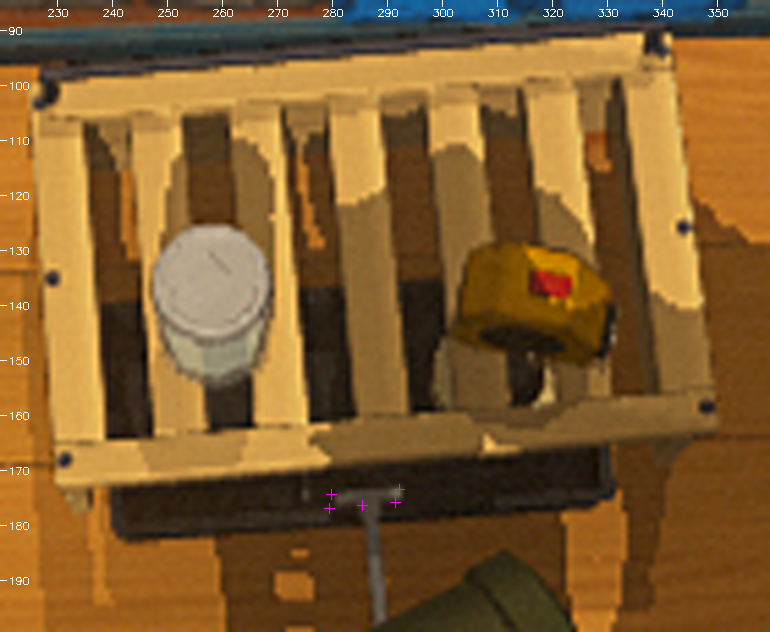

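```bash
cat >> h.py <<'E'
def outcheck(L,R):
    # top-view lip outer corners pixel -> distance in front of riser edge (top-view riser edge)
    t=load('top'); a=onz(t,*L,.042);b=onz(t,*R,.042)
    r1=np.array([.62280,.26680]);r2=np.array([.65243,-.06279])
    e=(r2-r1)/np.linalg.norm(r2-r1); n=np.array([e[1],-e[0]]);  n=n if n[0]<0 else -n
    print(a,b,np.linalg.norm(a-b),'out L/R',(a[:2]-r1)@n,(b[:2]-r1)@n,'heading',np.degrees(np.arctan2(-(a-b)[0],(a-b)[1])))
E
python3 - <<'E'
from h import *
outcheck((241.5,182.5),(331,175.5))
s=load('scene')
print(tray(s,222,255,lambda u:219-(u-219)*15/39), onz(s,219,219.3,0))
crop(load('top'),235,165,340,195,7.5,'t9d.png')
E
```

```text
[0.60982892 0.23916972 0.042     ] [ 0.63204659 -0.02299664  0.042     ] 0.2631061113516661 out L/R 0.015392948785148481 0.016738504205191376 heading 4.844038057369882
(array([-0.06698103,  0.63708917]), np.float64(-3.8320064051753158), np.int64(15), 17) [0.62296907 0.23816196 0.        ]
```

View pics/t9d.png

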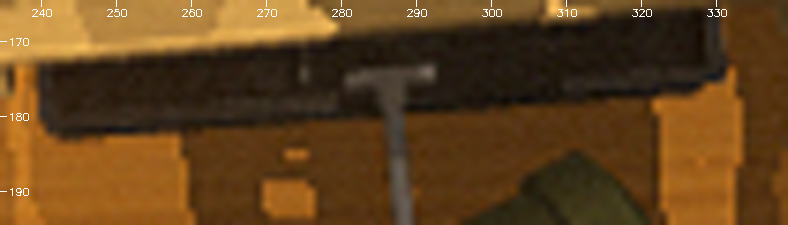

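carry_out --rows '[{"offset": [0.005,0,0],"rot": [0,0,0],"gripper": 0.1},{"offset": [0.005,0,0],"rot": [0,0,0],"gripper": 0.1},{"offset": [0.005,0,0],"rot": [0,0,0],"gripper": 0.1},{"offset": [0.005,0,0],"rot": [0,0,0],"gripper": 0.1},{"offset": [0,0,0],"rot": [0,0,0],"gripper": 0.1},{"offset": [0,0,0],"rot": [0,0,0],"gripper": 0.1}]'

```text
time: 14.75
position: [0.4596, 0.0942, 0.0396]
tool_rot: [0.139, -3.136, 0.002]
ft_force: [-0.2, 0.4, -2.1]
grip_width: 0.202
```

Run:
```python
from h import *
print(claw())
t=shot('top','t10.png');crop(t,225,155,355,200,6,'t10c.png')
s=shot('scene','s10.png');crop(s,195,140,325,240,6,'s10c.png')
print(tray(s,226,262,lambda u:222-(u-219)*15/39))
```

```text
[0.61294201 0.10774576 0.02321226]
(array([-0.07534676,  0.61887619]), np.float64(-4.308909840032017), np.int64(18), 18)
```

View pics/s10c.png

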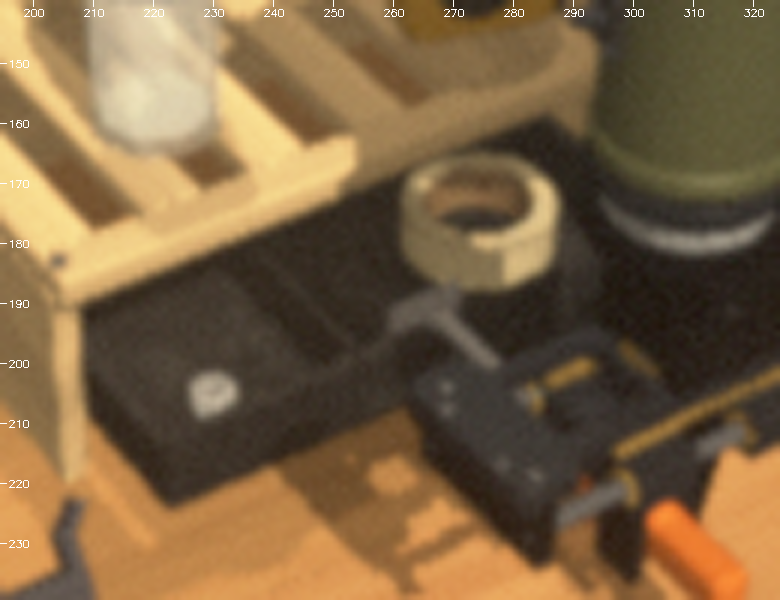

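View pics/t10c.png

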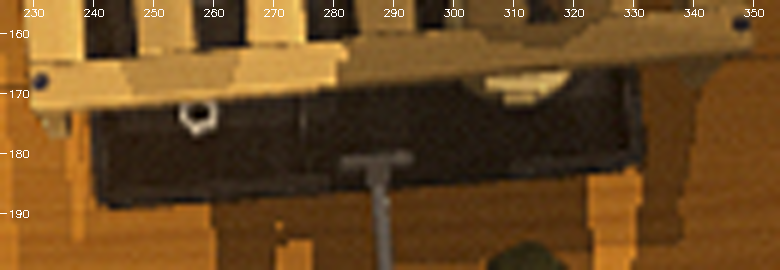

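Run:
```python
from h import *
t=load('top'); a=onz(t,242,189,0);b=onz(t,331,182.3,0); 
r1=np.array([.62280,.26680]);r2=np.array([.65243,-.06279]);e=(r2-r1)/np.linalg.norm(r2-r1);n=np.array([e[1],-e[0]])
n=n if n[0]<0 else -n
print(a,b,np.linalg.norm(a-b),(a[:2]-r1)@n,(b[:2]-r1)@n)
```

```text
[0.59788558 0.23977157 0.        ] [ 0.61993131 -0.02964812  0.        ] 0.2703201471560443 0.027234432691516677 0.029400677006317988
```

carry_out --rows '[{"offset": [-0.005,0,0],"rot": [0,0,0],"gripper": 0.1},{"offset": [0,0,0],"rot": [0,0,0],"gripper": 0.1},{"offset": [0,0,-0.015],"rot": [0,0,0],"gripper": 0.1},{"offset": [0,0,-0.03],"rot": [0,0,0],"gripper": 0.1},{"offset": [0,0,-0.04],"rot": [0,0,0],"gripper": 0.1},{"offset": [0,0,-0.04],"rot": [0,0,0],"gripper": 0.1},{"offset": [0,0,-0.04],"rot": [0,0,0],"gripper": 0.1},{"offset": [0,0,-0.04],"rot": [0,0,0],"gripper": 0.1},{"offset": [0,0,0],"rot": [0,0,0],"gripper": 0.1}]'

```text
time: 15.98
position: [0.4673, 0.0959, 0.2485]
tool_rot: [-0.14, 3.132, -0.003]
ft_force: [0.3, 0.6, -2.1]
grip_width: 0.202
```

Run:
```python
from h import *
t=shot('top','t11.png');s=shot('scene','s11.png');crop(s,190,140,330,240,5.5,'s11c.png')
print(tray(s,226,290,lambda u:222-(u-219)*15/39))
g=np.load('grasp.npy'); Rg=Ro.from_rotvec(g[3:]); up=g[:3]+[0,0,.124]
st=ctrl.get_state();p=st['position'];Rc=Ro.from_rotvec(st['tool_rot']);R=RT(5.1,0)
w=np.array([.46,.25,.26])
for r in rows(p,Rc,w,R,maxd=.04): print(r)
print('-')
for r in rows(w,R,up,Rg,maxd=.04,maxa=5): print(r)
```

```text
(array([-0.0810337 ,  0.62025451]), np.float64(-4.632766429316268), np.int64(31), 32)
([-0.0022, 0.0387, -0.0038], [-0.02, -0.01, -0.0])
([-0.0022, 0.0387, -0.0038], [-0.02, -0.01, -0.0])
([-0.0022, 0.0387, -0.0038], [-0.02, -0.01, -0.0])
([-0.0022, 0.0387, -0.0038], [-0.02, -0.01, -0.0])
-
([-0.0056, 0.0153, 0.0014], [0.01, 4.56, -0.05])
([-0.0057, 0.0153, 0.001], [0.01, 4.56, -0.05])
([-0.0058, 0.0153, 0.0005], [0.01, 4.56, -0.05])
([-0.0058, 0.0153, 0.0001], [0.01, 4.56, -0.05])
([-0.0058, 0.0153, -0.0004], [0.01, 4.56, -0.05])
([-0.0058, 0.0153, -0.0009], [0.01, 4.56, -0.05])
([-0.0057, 0.0153, -0.0013], [0.01, 4.56, -0.05])
```

View pics/s11c.png

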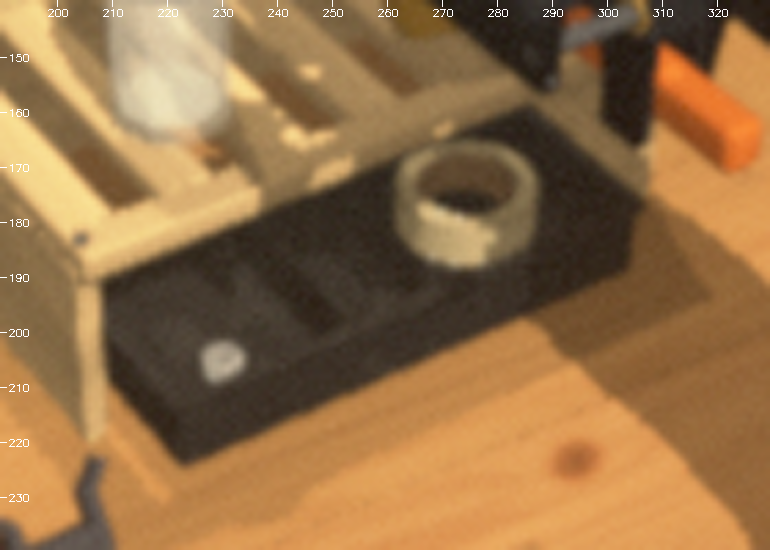

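carry_out --rows '[{"offset": [-0.0022,0.0387,-0.0038],"rot": [0,0,0],"gripper": 0.1},{"offset": [-0.0022,0.0387,-0.0038],"rot": [0,0,0],"gripper": 0.1},{"offset": [-0.0022,0.0387,-0.0038],"rot": [0,0,0],"gripper": 0.1},{"offset": [-0.0022,0.0387,-0.0038],"rot": [0,0,0],"gripper": 0.1},{"offset": [-0.0056,0.0153,0.0014],"rot": [0,4.56,0],"gripper": 0.1},{"offset": [-0.0057,0.0153,0.001],"rot": [0,4.56,0],"gripper": 0.1},{"offset": [-0.0058,0.0153,0.0005],"rot": [0,4.56,0],"gripper": 0.1},{"offset": [-0.0058,0.0153,0],"rot": [0,4.56,0],"gripper": 0.1},{"offset": [-0.0058,0.0153,0],"rot": [0,4.56,0],"gripper": 0.1},{"offset": [-0.0058,0.0153,-0.001],"rot": [0,4.56,0],"gripper": 0.1}]'

```text
time: 17.32
position: [0.4857, 0.3446, 0.249]
tool_rot: [0.118, -2.656, 0.032]
ft_force: [-0.4, 0.1, -1.1]
grip_width: 0.203
```

carry_out --rows '[{"offset": [-0.0057,0.0153,-0.0013],"rot": [0,4.56,0],"gripper": 0.1},{"offset": [0,0,0],"rot": [0,0,0],"gripper": 0.1},{"offset": [0,0,0],"rot": [0,0,0],"gripper": 0.1},{"offset": [0,0,0],"rot": [0,0,0],"gripper": 0.1}]'

```text
time: 17.82
position: [0.49, 0.3596, 0.2504]
tool_rot: [0.114, -2.583, 0.034]
ft_force: [-0.3, 0.7, -1.4]
grip_width: 0.201
```

Run:
```python
from h import *
t=shot('top','t12.png');s=shot('scene','s12.png')
g=np.load('grasp.npy'); Rg=Ro.from_rotvec(g[3:]); up=g[:3]+[0,0,.124]
for r in goto(up,Rg): print(r)
for k,v in hookpts(DX,DZ).items(): print(k,proj(s,v).round(1),proj(t,v).round(1))
crop(s,140,165,220,215,9,'s12d.png')
crop(t,160,190,200,240,11,'t12d.png')
```

```text
([0.0003, 0.0007, 0.0009], [0.14, 0.05, -0.4])
rT [192.5 178.6] [181.7 226.1]
rTL [188.  180.3] [177.7 226.4]
rTR [196.9 176.8] [185.7 225.8]
rBR [200.7 188.2] [187.5 231.5]
rBL [191.9 191.8] [179.6 232.2]
fT [171.6 175.9] [184.9 188.1]
cL [156.9 194.7] [183.2 173.9]
cR [171.8 188.8] [196.7 172.8]
cTL [151.7 180.1] [180.7 164.8]
cTR [166.8 174.5] [194.5 163.6]
claw [164.4 191.7] [189.9 173.3]
```

View pics/s12d.png

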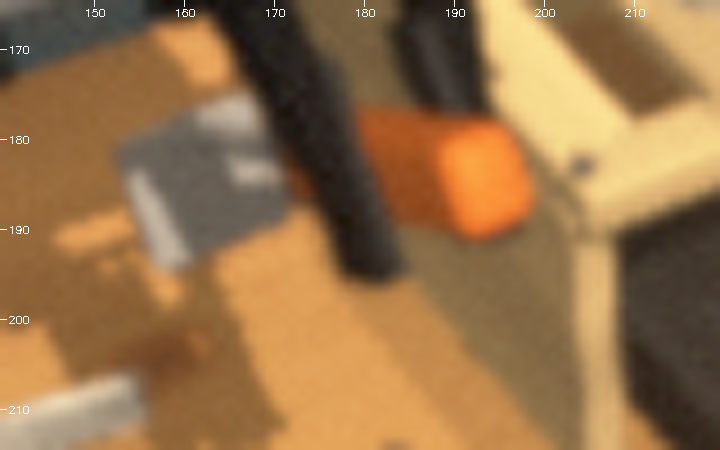

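View pics/t12d.png

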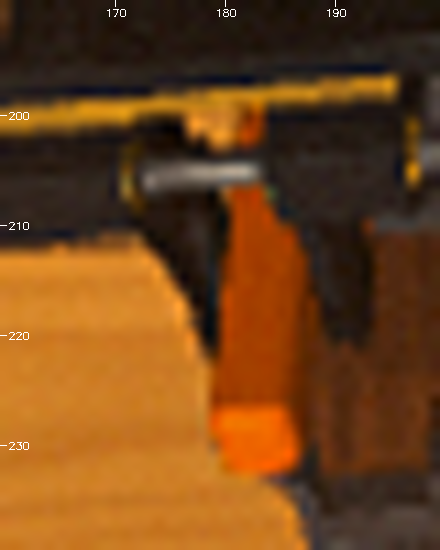

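carry_out --rows '[{"offset": [0,0.0007,0],"rot": [0.1,0,-0.4],"gripper": 0.1},{"offset": [-0.0132,0,0.0212],"rot": [0,0,0],"gripper": 0.1},{"offset": [-0.0132,0,0.0212],"rot": [0,0,0],"gripper": 0.1},{"offset": [-0.0106,0,0.017],"rot": [0,0,0],"gripper": 0.1},{"offset": [0,0,0],"rot": [0,0,0],"gripper": 0.1},{"offset": [0,0,0],"rot": [0,0,0],"gripper": 0.1}]'

```text
time: 18.68
position: [0.4902, 0.3612, 0.1805]
tool_rot: [0.124, -2.581, 0.032]
ft_force: [-0.5, 0.0, -2.1]
grip_width: 0.201
```

Run:
```python
from h import *
g=np.load('grasp.npy'); Rg=Ro.from_rotvec(g[3:])
st=ctrl.get_state(); print((st['position']-g[:3]).round(4), (Ro.from_rotvec(st['tool_rot']).inv()*Rg).as_rotvec(degrees=True).round(2))
for r in goto(g[:3],Rg,maxd=.01): print(r)
t=shot('top','t13.png');s=shot('scene','s13.png')
crop(s,140,165,230,260,6,'s13d.png')
crop(t,160,160,230,250,7,'t13d.png')
```

```text
[0.0009 0.001  0.0546] [ 0.08 -0.04  0.04]
([-0.0047, -0.0002, 0.0078], [0.01, -0.01, 0.01])
([-0.0047, -0.0002, 0.0078], [0.01, -0.01, 0.01])
([-0.0047, -0.0002, 0.0078], [0.01, -0.01, 0.01])
([-0.0047, -0.0002, 0.0078], [0.01, -0.01, 0.01])
([-0.0047, -0.0002, 0.0078], [0.01, -0.01, 0.01])
([-0.0047, -0.0002, 0.0078], [0.01, -0.01, 0.01])
```

View pics/s13d.png

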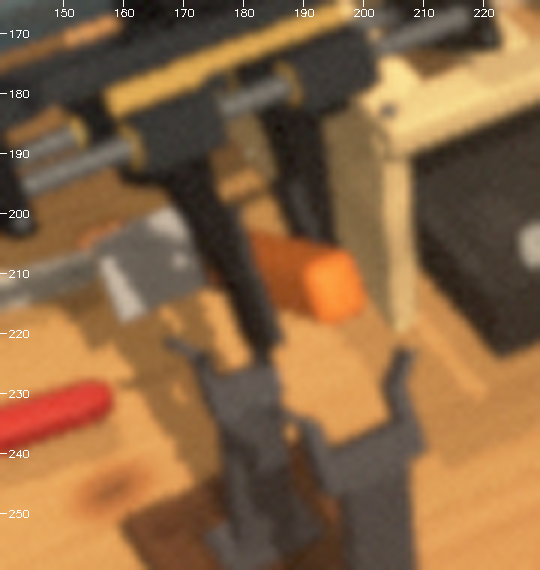

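View pics/t13d.png

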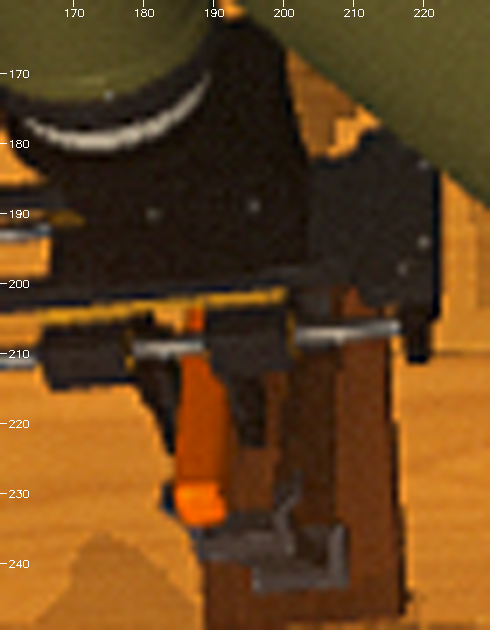

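Hook is above the notches and the pose matches the pick-up pose within 1 mm. I'm lowering it in short steps.

carry_out --rows '[{"offset": [-0.005,-0.0005,0.0078],"rot": [0,0,0],"gripper": 0.1},{"offset": [-0.005,-0.0005,0.0078],"rot": [0,0,0],"gripper": 0.1},{"offset": [-0.0047,0,0.0078],"rot": [0,0,0],"gripper": 0.1},{"offset": [-0.0047,0,0.0078],"rot": [0,0,0],"gripper": 0.1},{"offset": [0,0,0],"rot": [0,0,0],"gripper": 0.1}]'

```text
time: 19.4
position: [0.4898, 0.3595, 0.1417]
tool_rot: [0.124, -2.579, 0.035]
ft_force: [-0.1, -0.5, -1.3]
grip_width: 0.2
```

Run:
```python
from h import *
g=np.load('grasp.npy'); Rg=Ro.from_rotvec(g[3:])
st=ctrl.get_state(); print((st['position']-g[:3]).round(4), (Ro.from_rotvec(st['tool_rot']).inv()*Rg).as_rotvec(degrees=True).round(2))
for r in goto(g[:3],Rg,maxd=.01): print(r)
```

```text
[ 0.0004 -0.0006  0.0158] [-0.01 -0.16 -0.  ]
([-0.004, 0.0003, 0.0068], [-0.0, -0.08, -0.0])
([-0.004, 0.0003, 0.0068], [-0.0, -0.08, -0.0])
```

carry_out --rows '[{"offset": [-0.004,0.0005,0.0065],"rot": [0,-0.1,0],"gripper": 0.1},{"offset": [-0.003,0,0.005],"rot": [0,0,0],"gripper": 0.1},{"offset": [-0.0012,0,0.002],"rot": [0,0,0],"gripper": 0.1},{"offset": [0,0,0],"rot": [0,0,0],"gripper": 0.1}]'

```text
time: 19.9
position: [0.4898, 0.3604, 0.1268]
tool_rot: [0.124, -2.582, 0.033]
ft_force: [1.1, 0.2, -0.7]
grip_width: 0.201
```

Run:
```python
from h import *
g=np.load('grasp.npy'); Rg=Ro.from_rotvec(g[3:])
st=ctrl.get_state(); print((st['position']-g[:3]).round(4), (Ro.from_rotvec(st['tool_rot']).inv()*Rg).as_rotvec(degrees=True).round(2),st['ft_force'],st['torque'])
s=shot('scene','s14.png');crop(s,140,165,230,260,6,'s14d.png')
```

```text
[0.0004 0.0003 0.001 ] [0.03 0.02 0.02] [ 1.08613542  0.1733596  -0.68575952] [ 0.16562394 -0.8733753  -0.02729436]
```

View pics/s14d.png

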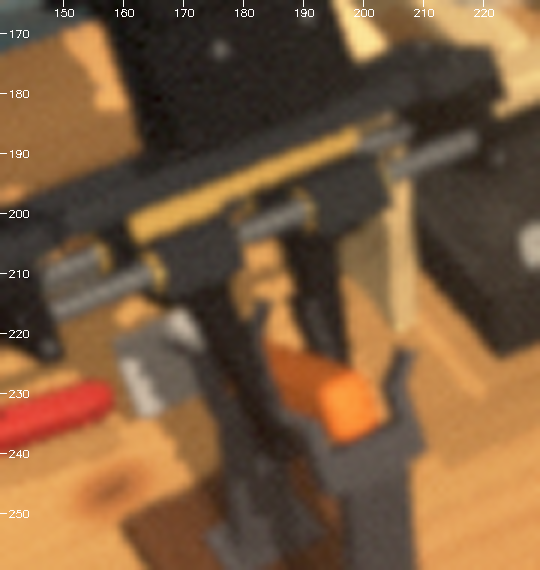

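carry_out --rows '[{"offset": [-0.0005,0,0.0008],"rot": [0,0,0],"gripper": 0.1},{"offset": [0,0,0],"rot": [0,0,0],"gripper": 0.25},{"offset": [0,0,0],"rot": [0,0,0],"gripper": 0.4},{"offset": [0,0,0],"rot": [0,0,0],"gripper": 1},{"offset": [0,0,0],"rot": [0,0,0],"gripper": 1},{"offset": [0,0,0],"rot": [0,0,0],"gripper": 1},{"offset": [0,0,0],"rot": [0,0,0],"gripper": 1},{"offset": [0,0,0],"rot": [0,0,0],"gripper": 1}]'

```text
time: 20.95
position: [0.4899, 0.3604, 0.126]
tool_rot: [0.124, -2.583, 0.033]
ft_force: [0.1, -0.5, 1.5]
grip_width: 0.849
```

carry_out --rows '[{"offset": [0,0,0],"rot": [0,0,0],"gripper": 1},{"offset": [0,0,0],"rot": [0,0,0],"gripper": 1},{"offset": [0,0,-0.015],"rot": [0,0,0],"gripper": 1},{"offset": [0,0,-0.025],"rot": [0,0,0],"gripper": 1},{"offset": [0,0,-0.03],"rot": [0,0,0],"gripper": 1},{"offset": [0,0,-0.03],"rot": [0,0,0],"gripper": 1},{"offset": [0,0,-0.03],"rot": [0,0,0],"gripper": 1},{"offset": [0,0.02,-0.01],"rot": [0,-4,0],"gripper": 1},{"offset": [0,0.02,-0.03],"rot": [0,-4,0],"gripper": 1},{"offset": [0,0,0],"rot": [0,0,0],"gripper": 1}]'

```text
time: 22.2
position: [0.5727, 0.4113, 0.2758]
tool_rot: [0.136, -2.726, 0.019]
ft_force: [0.2, 0.5, -0.5]
grip_width: 0.999
```

Run:
```python
from h import *
t=shot('top','t15.png');s=shot('scene','s15.png');crop(s,140,120,330,260,4.2,'s15d.png');crop(t,170,85,360,260,4.2,'t15d.png')
print(ctrl.get_state()['time'],tray(s,226,290,lambda u:222-(u-219)*15/39))
```

```text
22.3 (array([-0.08054557,  0.62017509]), np.float64(-4.60498003325948), np.int64(30), 32)
```

View pics/s15d.png

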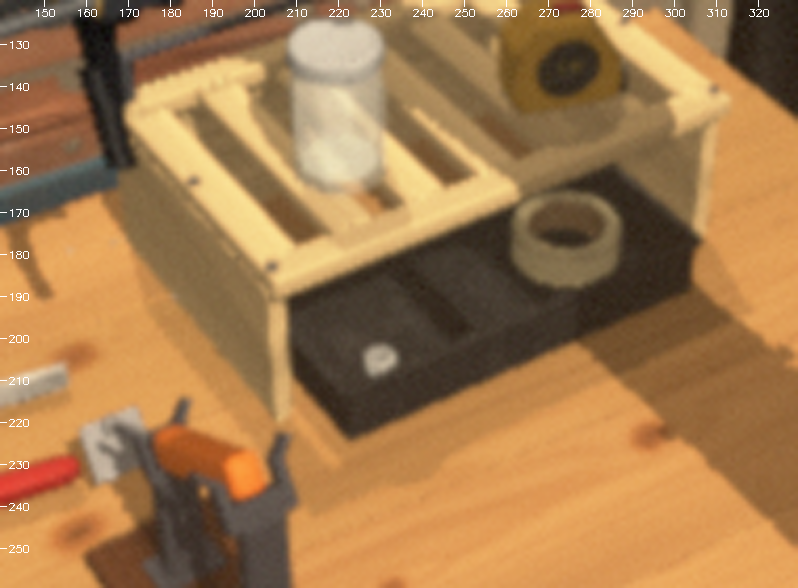

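View pics/t15d.png

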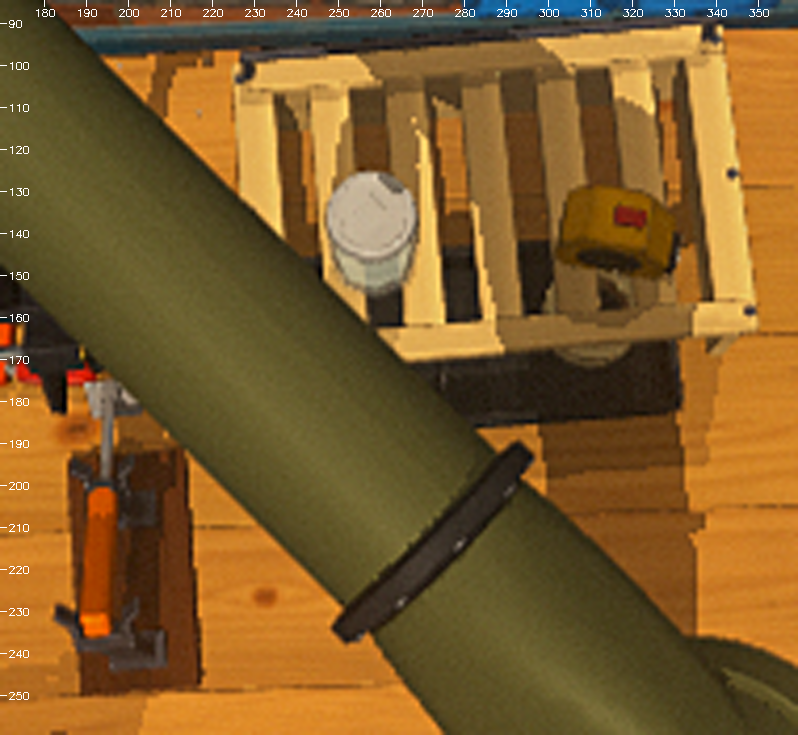

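```bash
python3 -c "
from bench import workorder; print(workorder.close_job())"
```

```text
the job is handed in; nothing more can be done
None
```

The tray is out in front of the riser, the hook is back on its rest, and I handed the job in at about 22 s of the 59 s allowed. `close_job` gave no verdict.

I took the large hook, the one on the slanting rest; the two smaller ones lying on the worktop were left alone. Its claw went in under the riser and down behind the tray's front wall. One straight drag brought the tray out, then I lifted the claw clear and lowered the hook into its notches at the pose I had picked it up from.

**What the last checks showed:**
- **Tray position:** The front wall stands about 28 mm (top camera) to 30 mm (scene camera) in front of the riser. The two views disagree by about 2 mm, as much as the stated calibration error.
- **Squareness:** The tray is turned 4.6° and the riser 5.1°, so it is within about half a degree of square. After I withdrew the hook, the tray's front edge measured within about 1 mm and 0.1° of where it was with the claw just lifted clear.
- **Contents:** The tape roll and the nut are still in the tray.
- **Riser and rest:** The jar and tape measure look unmoved, and the hook sits in both notches within a pixel or two of its starting place.
- **Forces:** The readings I took stayed within about 2 N. The gripper was open and clear of everything at hand-in.
- **One anomaly:** While reaching in, the claw briefly measured about 7 mm higher than intended, close under the riser top. I lowered it before going further in, and no contact force showed.

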